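# Lock the bottle wheel with its bar

### The job

Lock the half-loaded bottle wheel so that it cannot turn while the other pockets are filled: with a fingertip, push the wheel round until the slot in its rim faces the lock bar, then push the bar's upright thumb plate so that the bar goes through the slot, fully home against its guide. Only push: do not grip or lift the wheel, the bar or a bottle, do not ram the bar against the rim, keep the three bottles standing in their pockets, and leave everything else where it is.

Things in the scene. Friction and masses are not known exactly. Their poses are not given: they have to be found in the camera images.
- wheel_base: Fixed grey base plate, 16 mm thick: a disc of radius 106 mm and a tongue 76 mm wide out to x = -200 mm. Origin at table level on the vertical spindle axis (steel spindle, radius 11 mm, top 80 mm above the table); z up. The lock bar lies on the tongue along y = 0 and is pushed towards +x of this frame, through a guide block at x = -146 to -106 mm, 44 mm wide, top 46 mm above the table.
- gate (a point): Fixed point of the base on the line of the lock bar, 86 mm from the spindle axis, 32 mm above the table: where the slot must come. Axes as wheel_base.
- wheel: Bottle wheel, about 0.9 kg, a loose change part that sits on the spindle, turns without end either way (1 to 5 N at a pocket) and stays where it is left. Origin on its axis at its underside, 20 mm above the table; z up. Aluminium disc, radius 90 mm, floor 6 mm thick, with a rim (radius 82 to 90 mm, top 20 mm above the origin) that has ONE slot. Hub radius 22 mm, spindle through it.
- star (a point): Centre of the top of the wheel's white six-pocket star plate, 42 mm above the wheel's origin; axes as wheel. The plate is 18 mm thick, radius 53 mm, with round-bottomed pockets (arcs of radius 18 mm centred 60 mm from the axis: 11 mm deep, 31 mm wide at the mouth, open outward) at 30, 90, 150, 210, 270 and 330 deg in the wheel's frame. Screw heads and hub stand up to 8 mm above it.
- slot (a point): Middle of the one slot in the wheel's rim, on the wheel's -x axis, 86 mm from its axis, 12 mm above its origin. 16 mm wide, open at the top, straight through the rim, a dark steel cheek block 12 mm wide on each side. Wheel yaw equal to the base's yaw means lined up.
- lock_bar (a joint): Slide of the lock bar (flat steel, 12 mm wide, 27.5 to 36 mm above the table): 0 = drawn back, 0.032 m = home, thumb plate against the guide, nose 12 mm inside the rim. About 2 N of friction; it stays where it is left. Out of line the nose butts on the rim at 0.012. The nose tapers to 6 mm over 10 mm: within 5 mm of the line it enters the slot and centres the wheel.
- bar_plate (a point): Upright thumb plate at the tail of the lock bar: its middle, 55 mm above the table. 8 mm thick along the bar, 32 mm wide, from 27 to 73 mm above the table. Push its outer face, 4 mm to the -x side of this point. Axes as wheel_base.
- bar_nose (a point): Tip of the nose of the lock bar, at mid height, 80 mm ahead of bar_plate.
- lobe_0 (a point): Middle of a solid lobe of the star plate between two pockets, 47 mm from the axis, at 180 deg in the wheel's frame, 33 mm above the wheel's origin.
- lobe_1 (a point): Middle of a solid lobe of the star plate between two pockets, 47 mm from the axis, at 240 deg in the wheel's frame, 33 mm above the wheel's origin.
- lobe_2 (a point): Middle of a solid lobe of the star plate between two pockets, 47 mm from the axis, at 300 deg in the wheel's frame, 33 mm above the wheel's origin.
- lobe_3 (a point): Middle of a solid lobe of the star plate between two pockets, 47 mm from the axis, at 0 deg in the wheel's frame, 33 mm above the wheel's origin.
- lobe_4 (a point): Middle of a solid lobe of the star plate between two pockets, 47 mm from the axis, at 60 deg in the wheel's frame, 33 mm above the wheel's origin.
- lobe_5 (a point): Middle of a solid lobe of the star plate between two pockets, 47 mm from the axis, at 120 deg in the wheel's frame, 33 mm above the wheel's origin.
- bottle_01: Loose 30 ml amber glass bottle, no cap, diameter 33 mm, 79 mm tall, standing on the wheel's floor in the pocket at 330 deg of the wheel's frame, 3 mm play, its top 105 mm above the table; origin at the middle of its underside, z along its axis. It rides along with the wheel. The other three pockets are empty.
- bottle_03: Loose 30 ml amber glass bottle, no cap, diameter 33 mm, 79 mm tall, standing on the wheel's floor in the pocket at 30 deg of the wheel's frame, 3 mm play, its top 105 mm above the table; origin at the middle of its underside, z along its axis. It rides along with the wheel. The other three pockets are empty.
- bottle_08: Loose 30 ml amber glass bottle, no cap, diameter 33 mm, 79 mm tall, standing on the wheel's floor in the pocket at 90 deg of the wheel's frame, 3 mm play, its top 105 mm above the table; origin at the middle of its underside, z along its axis. It rides along with the wheel. The other three pockets are empty.
- bottle_09: Bystander: loose 30 ml amber glass bottle, 33 x 79 mm, standing on the table beside the base; origin at the middle of its underside. Leave it alone.
- bottle_13: Bystander: loose 30 ml amber glass bottle, 33 x 79 mm, standing at the front of the table; origin at the middle of its underside. Leave it alone.
- chuck_insert: Bystander: loose red capping chuck, a ring 43 mm wide and 31 mm tall, on the table on the other side of the bar; origin at the middle of its underside. Leave it alone.
- parts_jar: Bystander: loose clear jar with a white lid, 62 x 68 mm, at the front; origin at the middle of its underside. Leave it alone.
Mind the look-alikes: they are no part of the job. Leave any pink look-alike of the bottle_01 alone.

How it is judged:
By the outcome, as a careful person would: the job done as asked, in the order asked, and still so for the second after the job is handed in, with the robot touching nothing.
It also fails if it takes over 64 s, if anything falls off the work surface, if the arm or the gripper's body presses on something with over 40 N, if the wrist force passes 120 N, or if a joint passes its speed limit or range.

### The arm

A 7-joint arm with a two-finger parallel gripper is mounted at the origin on a cart in front of the work surface, level with it; the furniture and walls round the work are solid. World frame = base frame: x ahead of the robot, y to its left, z up, the work surface at z = 0. Lengths are in m, angles in rad, forces in N, time in s.
With the tool pointing down it reaches from about 0.425 to 0.95 m from the base axis. Payload 16.7 kg.
Tool frame: the origin (TCP) lies at the very end of the fingers, on their centre line; the grasp point (between the pads) lies 19 mm behind it; z points along the fingers, y is the direction in which the jaws open and shut (so a half turn about z gives the same grasp; the last joint's range is limited). The gripper opens to 94 mm and grips with 3 to 60 N. Pads are 16 mm wide; open, the fingers measure 119 mm over their backs; the gripper's body (75 mm by 177 mm) begins 78 mm behind the grasp point.
Start: joints at [-1.369, 0.426, 0.074, 1.606, -0.034, 1.111, -0.067], TCP at [0.232, 0.634, 0.183] pointing down, gripper open.
Joint ranges: [-2.85, 2.85], [-0.5, 2.14], [-1.23, 1.37], [0.21, 2.46], [-1.02, 4.16], [0.16, 2.05], [-2.73, 2.73]. Speed limits (rad/s): [1.89, 1.89, 2.39, 2.39, 3.01, 3.01, 3.01].

### API

Orientations are given as [roll, pitch, yaw] about the fixed x, y, z axes, in that order (R = Rz(yaw) Ry(pitch) Rx(roll)).
In Python, from rig import monitor, optics, ticket gives the robot as it stands. The module is installed in compiled form; this text tells all that it offers.
- The arm moves only by the shell command python3 -m pendant 'ROWS'. ROWS is a JSON object of lists of equal length, an entry for each row: "jaw": the opening, from 0 (shut) to 1 (fully open); "delta_pos": the shift along the tool's x, y, z in mm, a list of three; "rot": the turn, a rotation vector about the tool's x, y, z in degrees, a list of three. A call has 1 to 20 rows; each row shifts and turns the commanded pose from where the row before left it, along the tool's axes as they then stand; what a row does not reach is not made up. A row lasts 1/10 s, in which the tool goes at most 50 mm and 8.59 degrees, less where a joint would pass 70% of its speed; a pose out of reach is approached as far as the arm can. A call with a gripper value outside its range is refused whole. The fingers move at their own pace and stop on an object; the grip force is fixed at half the most. Time passes only in rows, so rows that do not move let the fingers close. It gives the time, the measured TCP pose, the force and the opening at its end, in the units of the state.
- monitor.observe(): the state, without advancing time (a new reading comes with each control period).
- optics.read_camera(name): name is "scene" or "top" or "wrist"; returns a dict with "img" (480x640x3 uint8, blue, green, red), "fx", "fy", "cx", "cy" (pixels), "rvec" (rotation vector, rad) and "tvec" (3), from world to camera coordinates, as OpenCV has them. Camera axes: x right, y down, z forward; pixel columns grow to the right and rows downward; lengths in m; the calibration is good to about 2 mm. A picture is of the moment at which its call begins. There is no depth.
- ticket.finish_job(): hands the job in, once; it reports no verdict.
The state is a dict: "clock": time; "joint_positions": joint angles; "qd": joint speeds; "joint_efforts": joint torques, N m; "ee_pos": TCP position; "tool_rot": TCP orientation; "force": force on the tool from outside, world axes, zero at the start; "wrist_torque": the same for the moment, N m; "width": finger opening in m.
Only numpy, scipy, OpenCV 4.12 (cv2) and the standard library are available. Lean on these libraries where they do the work, as an engineer would, in place of code of your own. Each camera call takes 0.05 s, during which the arm holds its last target.

## Working session

There is one attempt and no reset: what is moved stays moved. The work goes in short steps, Python scripts to look and compute and a shell command to move; the robot and the scene stay as the last step left them, time stands still between calls to the robot, and variables do not carry over. Pictures are saved under pics/ and viewed, and the job is handed in when it is done.

```bash
mkdir -p pics; python3 - <<'E'
from rig import monitor, optics, ticket
import cv2,numpy as np
s=monitor.observe()
for k in s: print(k,np.round(s[k],4))
for n in ["scene","top","wrist"]:
    c=optics.read_camera(n); cv2.imwrite(f"pics/{n}0.png",c["img"]); print(n,c["fx"],c["cx"],c["cy"],c["rvec"],c["tvec"])
E
```

```text
clock 0.0
joint_positions [-1.3695  0.4267  0.0739  1.6066 -0.0341  1.1108 -0.0671]
qd [ 0.0009  0.0015  0.0008 -0.0014 -0.0009  0.0014 -0.0019]
joint_efforts [-1.10000e-03 -9.35842e+01  3.66600e+00 -4.54160e+01 -4.88000e-02
  2.06000e-02  1.00000e-04]
ee_pos [0.2319 0.6335 0.1822]
tool_rot [-3.1404e+00  1.0000e-04  2.7907e+00]
force [0.251  0.5421 1.6501]
wrist_torque [ 0.0286  0.0197 -0.0201]
width 0.0937
scene 548.4559887291409 319.3603462157436 238.93640828156197 [ 1.9551556  -0.91622377  0.54937531] [-0.41362694  0.24599921  0.91836272]
top 557.9591080318578 326.6773102695634 232.05403089557964 [ 2.14746056 -2.16925652  0.17232477] [-0.10828832  0.56114322  0.9707793 ]
wrist 404.8436405615717 311.34305404769185 239.54567564603093 [-2.38334444 -1.66819141 -0.22664651] [-0.67336699 -0.0292756   0.3917241 ]
```

View pics/scene0.png

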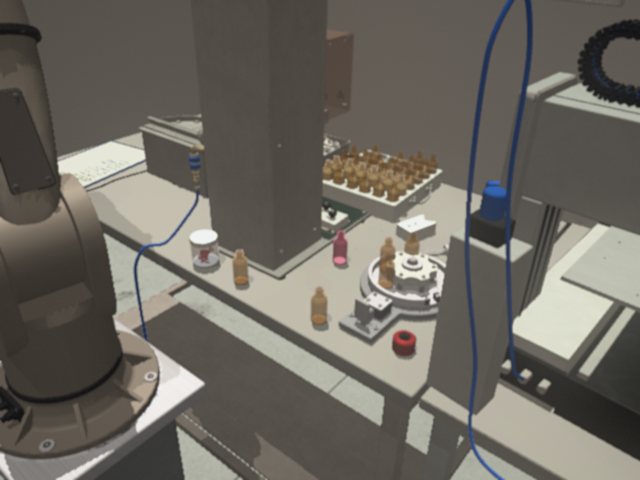

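View pics/top0.png

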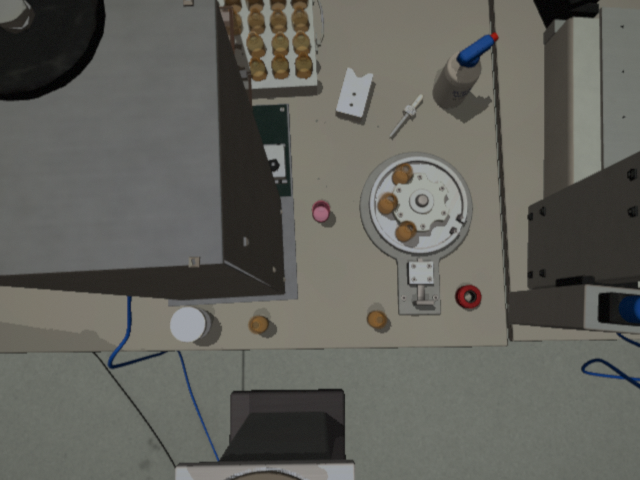

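View pics/wrist0.png

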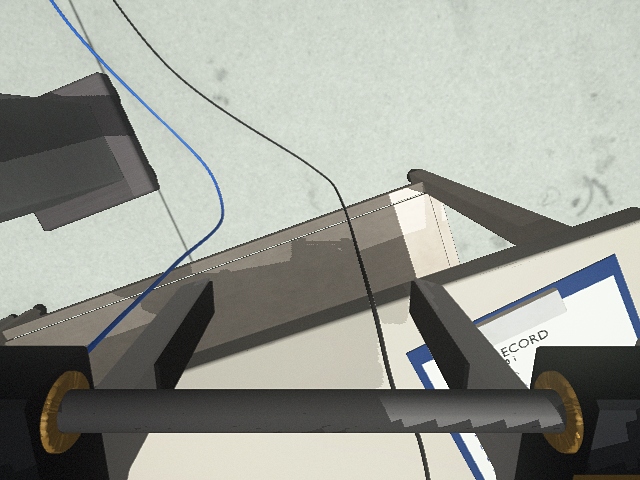

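The top view shows the wheel hub at about (422,200), the thumb plate at about (424,298) and the slot at about (460,222), on the lower right of the rim. The bottles are on the left, and a big column stands between the arm and the wheel. Next I'll turn these pixels into positions.

```bash
cat > h.py <<'E'
from rig import monitor, optics, ticket
import cv2,numpy as np
def cam(n,save=None):
    c=optics.read_camera(n); c["K"]=np.array([[c["fx"],0,c["cx"]],[0,c["fy"],c["cy"]],[0,0,1.]]); c["R"]=cv2.Rodrigues(np.array(c["rvec"],float))[0]; c["t"]=np.array(c["tvec"],float).ravel()
    if save: cv2.imwrite(save,c["img"])
    return c
def w(c,px,z):
    d=c["R"].T@np.linalg.inv(c["K"])@np.array([px[0],px[1],1.]); o=-c["R"].T@c["t"]
    return o+d*(z-o[2])/d[2]
def p(c,X):
    X=np.atleast_2d(X); q=(c["R"]@X.T).T+c["t"]; q=q@c["K"].T; return q[:,:2]/q[:,2:]
def crop(c,x0,y0,x1,y1,f,fn): cv2.imwrite(fn,cv2.resize(c["img"][y0:y1,x0:x1],None,fx=f,fy=f,interpolation=cv2.INTER_CUBIC))
E
python3 - <<'E'
from h import *
c=cam("top"); print("campos",-c["R"].T@c["t"])
for n,px,z in [("hub",(422,200),.08),("plate",(424,298),.073),("slot",(460,222),.04),("edge",(505,340),0),("col base",(290,300),0),("pink",(321,211),.06),("b09",(376,319),.07),("b13",(259,324),.07),("chuck",(468,297),.03)]: print(n,np.round(w(c,px,z),4))
crop(c,350,140,510,330,3,"pics/topc.png")
s=cam("scene"); crop(s,320,210,460,370,4,"pics/scc.png"); print("sc",-s["R"].T@s["t"])
E
```

```text
campos [ 0.41969616 -0.09302883  1.04125947]
hub [ 0.6099 -0.2816  0.08  ]
plate [ 0.4388 -0.2803  0.073 ]
slot [ 0.5765 -0.3576  0.04  ]
edge [ 0.3616 -0.4418  0.    ]
col base [ 0.4393 -0.0454  0.    ]
pink [ 0.5953 -0.1038  0.06  ]
b09 [ 0.4038 -0.1966  0.07  ]
b13 [0.3977 0.0045 0.07  ]
chuck [ 0.4405 -0.3686  0.03  ]
sc [-0.26370028 -0.72597338  0.69167749]
```

View pics/topc.png

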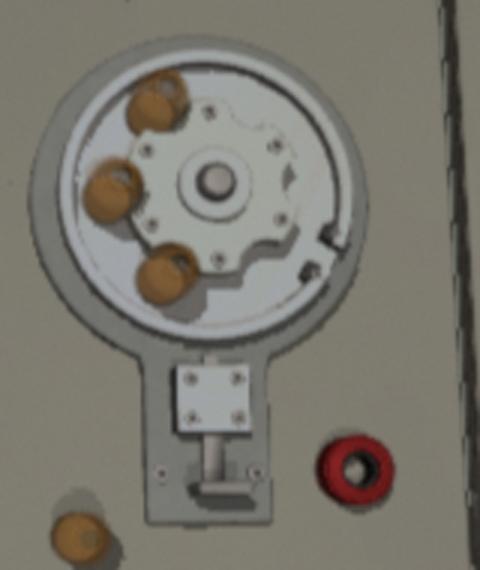

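View pics/scc.png

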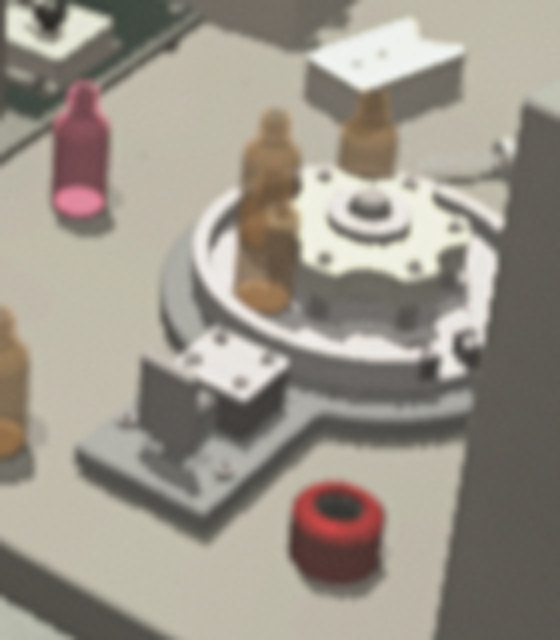

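The top crop shows the slot between the two dark cheek blocks, at about (461,219) and (454,230). The wheel therefore has to turn roughly 65° clockwise. Before moving I'll refine this with a model overlay and measure the obstacles.

```bash
cat > fit.py <<'E'
from h import *
import sys
def overlay(c,ox,oy,byaw,wyaw,bar,box,f,fn,wheel=True):
    x0,y0,x1,y1=box; im=cv2.resize(c["img"][y0:y1,x0:x1],None,fx=f,fy=f,interpolation=cv2.INTER_CUBIC)
    def dr(P,col,closed=False):
        P=np.array(P,float); B=byaw
        q=(p(c,P)-[x0,y0]+.5)*f-.5
        cv2.polylines(im,[np.round(q).astype(int)],closed,col,1,cv2.LINE_AA)
    def T(yaw,pts):
        pts=np.array(pts,float);cs,sn=np.cos(yaw),np.sin(yaw)
        return np.c_[ox+cs*pts[:,0]-sn*pts[:,1],oy+sn*pts[:,0]+cs*pts[:,1],pts[:,2]]
    a=np.linspace(0,2*np.pi,90)
    ci=lambda r,z:np.c_[r*np.cos(a),r*np.sin(a),0*a+z]
    dr(T(0,ci(.106,.016)),(0,255,0)); dr(T(0,ci(.09,.04)),(255,0,0)); dr(T(0,ci(.011,.08)),(0,0,255))
    dr(T(byaw,[(-.098,.038,.016),(-.2,.038,.016),(-.2,-.038,.016),(-.098,-.038,.016)]),(0,255,0))
    dr(T(byaw,[(-.146,.022,.046),(-.106,.022,.046),(-.106,-.022,.046),(-.146,-.022,.046)]),(255,0,255),True)
    xp=bar
    for z in (.027,.073): dr(T(byaw,[(xp-.004,.016,z),(xp+.004,.016,z),(xp+.004,-.016,z),(xp-.004,-.016,z)]),(0,255,255),True)
    P=[]
    for t in np.linspace(0,2*np.pi,361):
        r=.053
        for k in range(6):
            d=t-np.radians(30+60*k); 
            s=.018**2-(.06*np.sin(d))**2
            if s>0 and np.cos(d)>0: r=min(r,.06*np.cos(d)-np.sqrt(s)) if .06*np.cos(d)-np.sqrt(s)<.053 else r
        P.append((r*np.cos(t),r*np.sin(t),.062))
    dr(T(wyaw,P),(255,0,255))
    for s in (1,-1): dr(T(wyaw,[(-.082,s*.008,.04),(-.09,s*.008,.04),(-.09,s*.02,.04),(-.082,s*.02,.04)]),(0,0,255),True)
    cv2.imwrite(fn,im)
E
python3 - <<'E'
from fit import *
from scipy.optimize import least_squares
c=cam("top"); s=cam("scene")
def tri(a,b):
    r=least_squares(lambda X:np.r_[p(c,X)[0]-a,p(s,X)[0]-b],[.5,-.3,.2]); return np.round(r.x,3),round(2*r.cost,1)
print("spindle",tri((422.1,200.3),(412.5,261)))
print("chuck",tri((468,297),(404,336)))
# column corner vertical edge: top image base (284,297); scene base (278,275)
print("colcorner",tri((284,297),(278,273)))
print("knob",tri((632,317),(493,187)))
print("postcorner",tri((583,290),(447,235)))
o=[(.61,-.2816)]
overlay(c,.6095,-.2813,0,np.radians(66),-.172,(350,140,510,330),3,"pics/ov1.png")
overlay(s,.6095,-.2813,0,np.radians(66),-.172,(320,210,460,370),4,"pics/ov1s.png")
E
```

```text
spindle (array([ 0.612, -0.284,  0.07 ]), np.float64(0.1))
chuck (array([ 0.442, -0.371,  0.027]), np.float64(2.1))
colcorner (array([ 0.449, -0.04 ,  0.014]), np.float64(32.6))
knob (array([ 0.412, -0.48 ,  0.37 ]), np.float64(111.3))
postcorner (array([ 0.434, -0.446,  0.28 ]), np.float64(301.2))
```

View pics/ov1.png

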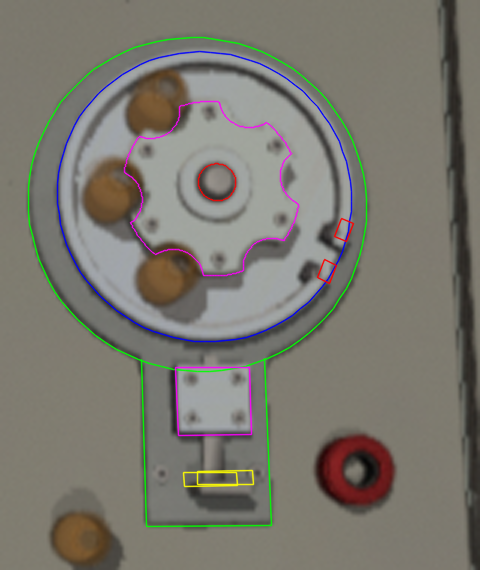

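View pics/ov1s.png

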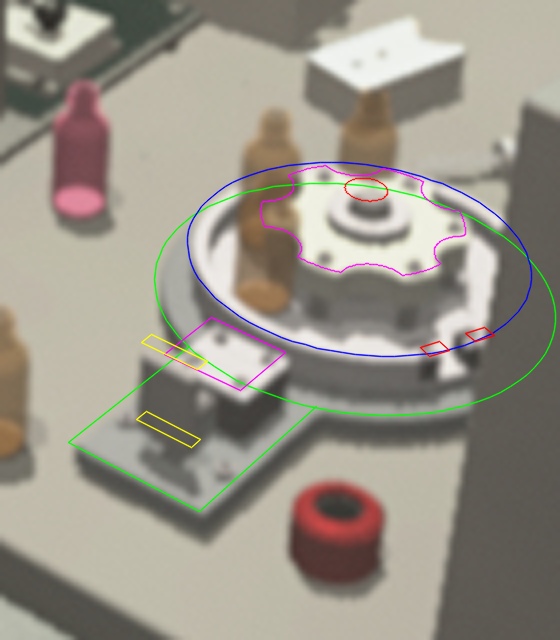

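The overlay fits the base with its yaw near 0, with the hub at about (0.6095, -0.2813). The cheeks actually sit on the inner side of the rim, so I'll refine the wheel yaw and the bar position.

```bash
sed -i 's/(-.082,s\*.008,.04),(-.09,s\*.008,.04),(-.09,s\*.02,.04),(-.082,s\*.02,.04)/(-.072,s*.008,.04),(-.09,s*.008,.04),(-.09,s*.02,.04),(-.072,s*.02,.04)/' fit.py; python3 - <<'E'
from fit import *
c=cam("top")
for y in (60,64):
  overlay(c,.6095,-.2813,np.radians(.8),np.radians(y),-.182,(370,140,480,310),4,f"pics/ov2_{y}.png")
a=cv2.imread("pics/ov2_60.png");b=cv2.imread("pics/ov2_64.png")
cv2.imwrite("pics/ov2.png",cv2.resize(np.hstack([a[:600,:390],b[:600,:390]]),None,fx=1,fy=1)[:600])
E
```

```text
(no output)
```

View pics/ov2.png

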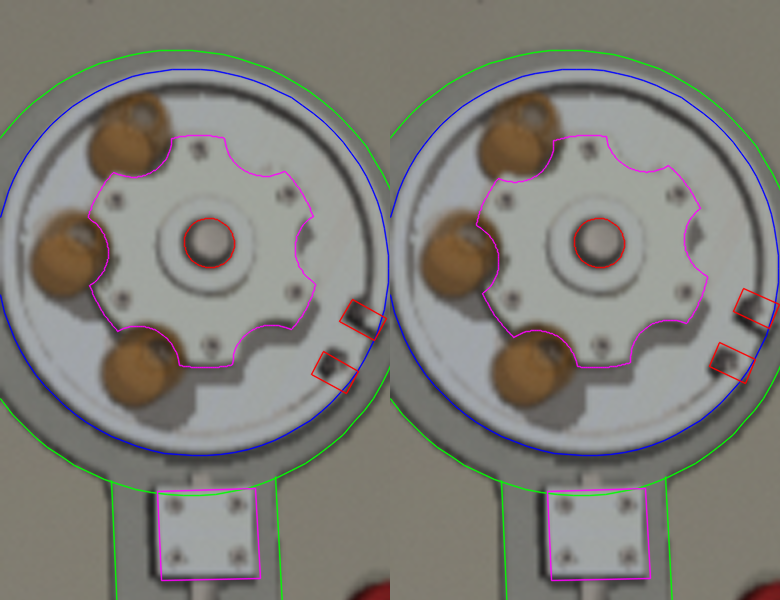

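```bash
python3 -m pendant '{"jaw":[0,0,0,0],"delta_pos":[[0,0,-40],[0,0,-40],[0,0,-40],[0,0,-40]],"rot":[[0,0,0],[0,0,0],[0,0,0],[0,0,0]]}'; python3 -c "
from h import *
s=monitor.observe(); print(np.round(s['joint_positions'],3),np.round(s['ee_pos'],3),s['clock'])"
```

```text
clock: 0.8
ee_pos: [0.2319, 0.6336, 0.3446]
tool_rot: [3.142, -0.0, 2.791]
force: [0.2, 0.1, 0.5]
width: 0.0654
[-1.38   0.337  0.089  1.389 -0.03   1.417 -0.071] [0.232 0.634 0.345] 0.8
```

The wheel yaw is about 60°: the cheeks and star outline line up at 60, not 64. The empty pockets are therefore at 210°, 270° and 330° in world. My plan is to enter the 210° pocket on the robot side and push the 180° lobe clockwise. First I retract radially so the arm can pass the column.

```bash
python3 -m pendant '{"jaw":[0,0,0,0,0,0,0,0,0],"delta_pos":[[0,-38,0],[0,-38,0],[0,-38,0],[0,-38,0],[0,-38,0],[0,-38,0],[0,-38,0],[0,-38,0],[0,-38,0]],"rot":[[0,0,0],[0,0,0],[0,0,0],[0,0,0],[0,0,0],[0,0,0],[0,0,0],[0,0,0],[0,0,0]]}'; python3 -c "
from h import *
s=monitor.observe(); print(np.round(s['joint_positions'],3),np.round(s['ee_pos'],3),s['clock'])
c=cam('wrist'); print(-c['R'].T@c['t']-s['ee_pos']); c=cam('scene','pics/s1.png')"
```

```text
clock: 1.7
ee_pos: [0.114, 0.3112, 0.3428]
tool_rot: [3.141, -0.0, 2.791]
force: [0.2, 0.5, 0.7]
width: 0.0008
[-1.418e+00 -2.950e-01  2.000e-03  2.036e+00  1.000e-03  1.400e+00
 -1.960e-01] [0.114 0.311 0.343] 1.7
[-0.07352019  0.02579786  0.20194783]
```

View pics/s1.png

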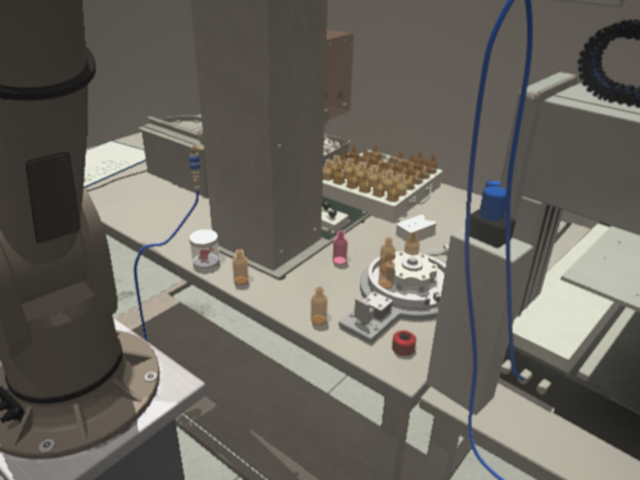

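The arm has folded back and nothing is touching. Next it sweeps past the column on a 0.33 m radius with constant yaw, so I'll work out the row values.

```bash
python3 - <<'E'
import numpy as np
y=2.791; M=np.array([[np.cos(y),np.sin(y)],[np.sin(y),-np.cos(y)]])
a=np.radians(np.arange(70,-41,-7.5)); P=.33*np.c_[np.cos(a),np.sin(a)]
print(np.round(np.degrees(a)));print(np.round(np.diff(P,axis=0)@M.T*1000).tolist())
E
```

```text
[ 70.  63.  55.  48.  40.  32.  25.  18.  10.   2.  -5. -12. -20. -28.
 -35.]
[[-43.0, -3.0], [-42.0, -8.0], [-41.0, -14.0], [-39.0, -19.0], [-36.0, -24.0], [-32.0, -28.0], [-29.0, -32.0], [-24.0, -36.0], [-19.0, -39.0], [-14.0, -41.0], [-8.0, -42.0], [-3.0, -43.0], [3.0, -43.0], [8.0, -42.0]]
```

```bash
python3 -m pendant '{"jaw":[0,0,0,0],"delta_pos":[[-43,-3,0],[-42,-8,0],[-41,-14,0],[-39,-19,0]],"rot":[[0,0,0],[0,0,0],[0,0,0],[0,0,0]]}'; python3 -c "
from h import *
s=monitor.observe(); print(np.round(s['joint_positions'],3),np.round(s['ee_pos'],3),s['clock'])"
```

```text
clock: 2.2
ee_pos: [0.2558, 0.2138, 0.3429]
tool_rot: [3.141, 0.0, 2.791]
force: [0.1, 0.7, 0.2]
width: 0.0004
[-1.306 -0.346  0.297  2.048  0.1    1.426  0.18 ] [0.256 0.214 0.343] 2.2
```

```bash
python3 -m pendant '{"jaw":[0,0,0,0,0],"delta_pos":[[-36,-24,0],[-32,-28,0],[-29,-32,0],[-24,-36,0],[-19,-39,0]],"rot":[[0,0,0],[0,0,0],[0,0,0],[0,0,0],[0,0,0]]}'; python3 -c "
from h import *
s=monitor.observe(); print(np.round(s['joint_positions'],3),np.round(s['ee_pos'],3),s['clock']);cam('top','pics/t2.png');cam('scene','pics/s2.png')"
```

```text
clock: 2.7
ee_pos: [0.3317, 0.0157, 0.343]
tool_rot: [3.141, 0.0, 2.791]
force: [0.5, 0.4, 0.7]
width: 0.0007
[-1.102 -0.476  0.557  2.061  0.245  1.495  0.605] [0.332 0.016 0.343] 2.7
```

View pics/t2.png

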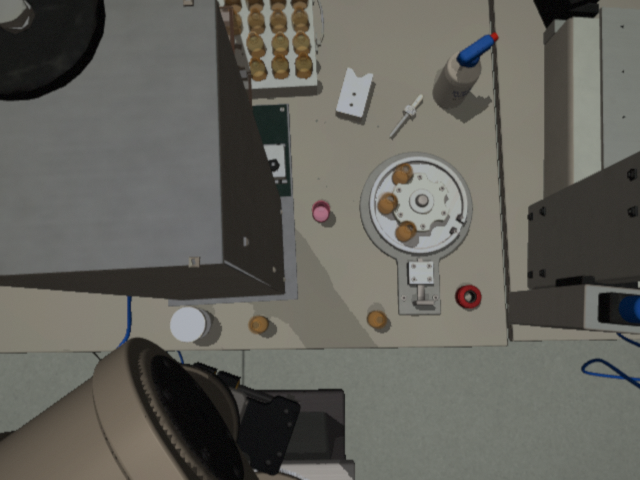

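View pics/s2.png

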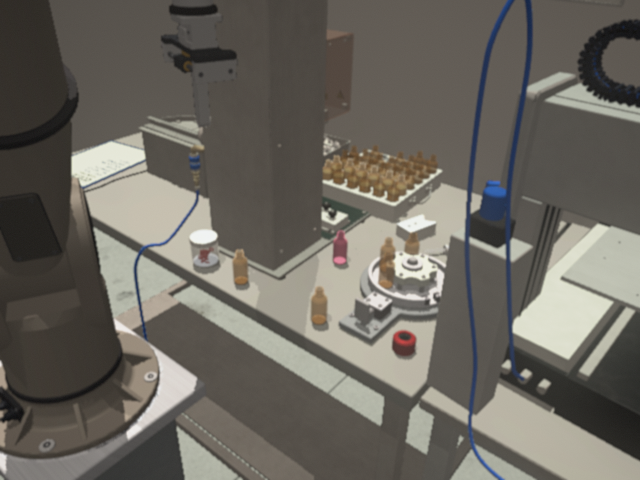

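The gripper is alongside the column with clear space, and j2 is close to its limit. I'll go straight along -y, which lets the radius grow.

```bash
python3 -m pendant '{"jaw":[0,0,0,0,0],"delta_pos":[[-14,-38,0],[-14,-38,0],[-14,-38,0],[-14,-38,0],[-14,-38,0]],"rot":[[0,0,0],[0,0,0],[0,0,0],[0,0,0],[0,0,0]]}'; python3 -c "
from h import *
s=monitor.observe(); print(np.round(s['joint_positions'],3),np.round(s['ee_pos'],3),s['clock'])"
```

```text
clock: 3.3
ee_pos: [0.3314, -0.187, 0.343]
tool_rot: [-3.141, 0.001, 2.79]
force: [1.3, 0.4, 0.1]
width: 0.0002
[-0.773 -0.473  0.765  2.     0.322  1.499  1.13 ] [ 0.331 -0.187  0.343] 3.3
```

```bash
python3 -m pendant '{"jaw":[0,0,0,0,0,0,0,0,0,0,0],"delta_pos":[[0,0,0],[0,0,0],[0,0,0],[0,0,0],[0,0,0],[-37,22,0],[-37,22,0],[-37,22,0],[-37,22,0],[-37,22,0],[-37,22,0]],"rot":[[0,0,8],[0,0,8],[0,0,8],[0,0,8],[0,0,8],[0,0,0],[0,0,0],[0,0,0],[0,0,0],[0,0,0],[0,0,0]]}'; python3 -c "
from h import *
s=monitor.observe(); print(np.round(s['joint_positions'],3),np.round(s['ee_pos'],4),np.degrees(s['tool_rot']),s['clock']);cam('top','pics/t3.png');cam('scene','pics/s3.png');cam('wrist','pics/w3.png')"
```

```text
clock: 4.4
ee_pos: [0.5331, -0.2955, 0.3417]
tool_rot: [-3.139, -0.008, 2.092]
force: [-0.3, 3.5, 2.5]
width: 0.0003
[-0.399  0.361  1.091  1.579 -0.324  1.408  1.243] [ 0.5331 -0.2955  0.3417] [-179.86850009   -0.46140921  119.8884239 ] 4.4
```

View pics/s3.png

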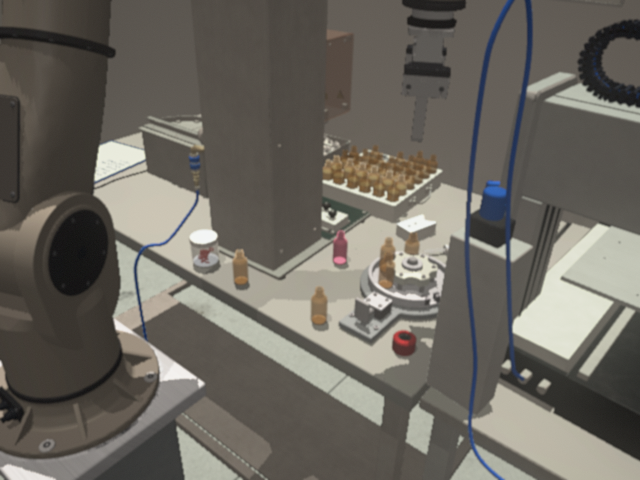

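View pics/w3.png

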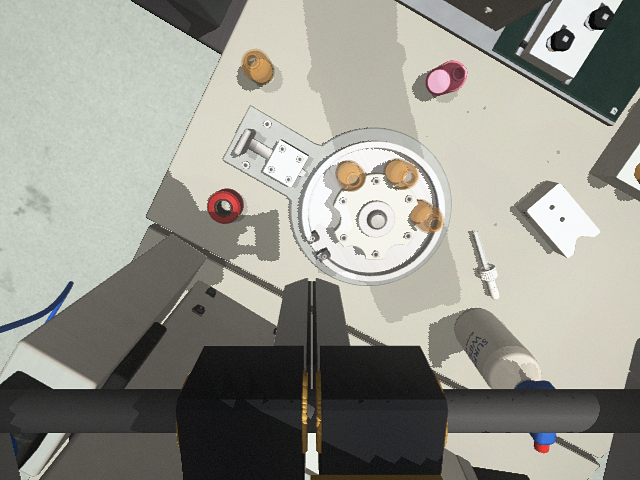

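View pics/t3.png

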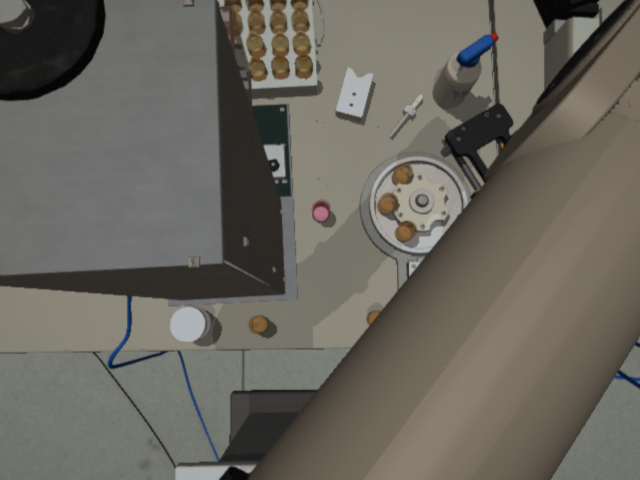

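In the wrist view the wheel hub is at (376,219), the cheeks at about (314,237) and (323,254), and the thumb plate at (243,143). I'll check the fit with this camera.

```bash
python3 - <<'E'
from fit import *
c=cam("wrist")
overlay(c,.6095,-.2813,np.radians(0),np.radians(61),-.182,(210,90,470,300),3,"pics/ov3.png")
E
```

```text
(no output)
```

View pics/ov3.png

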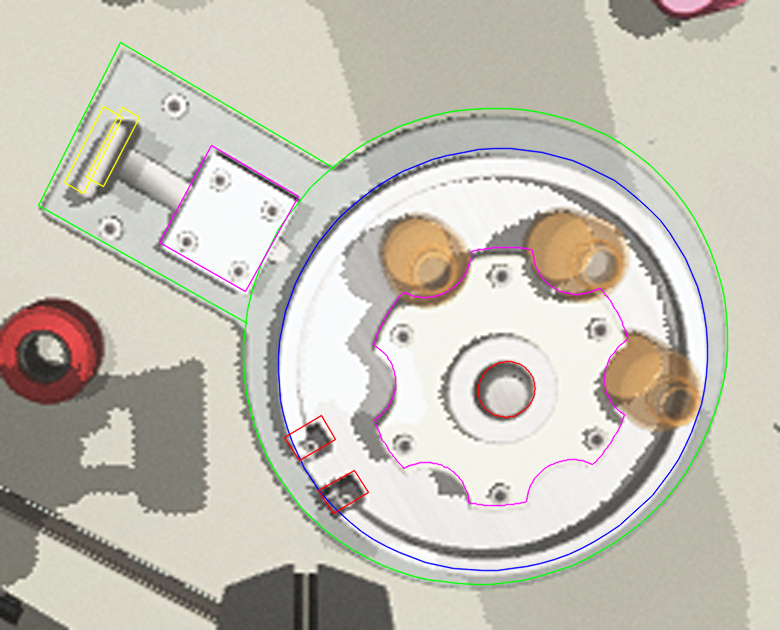

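The fit agrees to about 1 mm, with the wheel yaw at 60 to 61°. I'll move above the 210° pocket and go down partway.

```bash
python3 -m pendant '{"jaw":[0,0,0,0,0,0,0,0],"delta_pos":[[-26,11,0],[0,0,36],[0,0,36],[0,0,36],[0,0,36],[0,0,36],[0,0,36],[0,0,0]],"rot":[[0,0,0],[0,0,0],[0,0,0],[0,0,0],[0,0,0],[0,0,0],[0,0,0],[0,0,0]]}'; python3 -c "
from fit import *
s=monitor.observe(); print(np.round(s['joint_positions'],3),np.round(s['ee_pos'],4),np.degrees(s['tool_rot']),s['clock']);c=cam('wrist','pics/w4.png');print(p(c,[s['ee_pos'],[.5558,-.3123,.05]]))"
```

```text
clock: 5.4
ee_pos: [0.5502, -0.3089, 0.124]
tool_rot: [-3.139, -0.012, 2.091]
force: [-0.3, -0.1, 0.6]
width: 0.0003
[-0.235  0.582  0.919  1.791 -0.531  1.05   1.406] [ 0.5502 -0.3089  0.124 ] [-179.85420495   -0.7060078   119.7774104 ] 5.4
[[312.29507708 277.51534945]
 [316.81735431 248.99145539]]
```

View pics/w4.png

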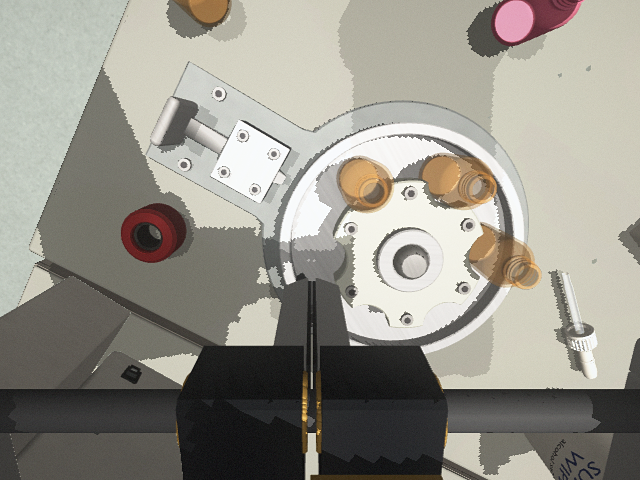

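The finger is right above the empty pocket on the slot side. I'll make a small correction and go down to z = 0.05.

```bash
python3 -m pendant '{"jaw":[0,0,0,0,0],"delta_pos":[[-6,3,0],[0,0,25],[0,0,25],[0,0,24],[0,0,0]],"rot":[[0,0,0],[0,0,0],[0,0,0],[0,0,0],[0,0,0]]}'; python3 -c "
from fit import *
s=monitor.observe(); print(np.round(s['joint_positions'],3),np.round(s['ee_pos'],4),np.degrees(s['tool_rot']),s['clock'],s['force']);c=cam('wrist','pics/w5.png');cam('scene','pics/s5.png')"
```

```text
clock: 5.95
ee_pos: [0.5572, -0.3144, 0.0521]
tool_rot: [-3.14, -0.009, 2.09]
force: [-0.2, 1.0, 0.9]
width: 0.0002
[-0.171  0.671  0.84   1.822 -0.615  0.94   1.465] [ 0.5572 -0.3144  0.0521] [-179.91945442   -0.52762773  119.74121858] 5.95 [-0.15311312  1.02198228  0.88729212]
```

View pics/w5.png

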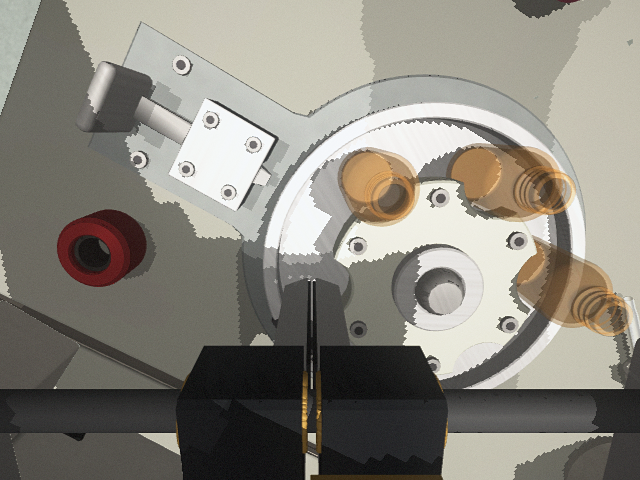

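View pics/s5.png

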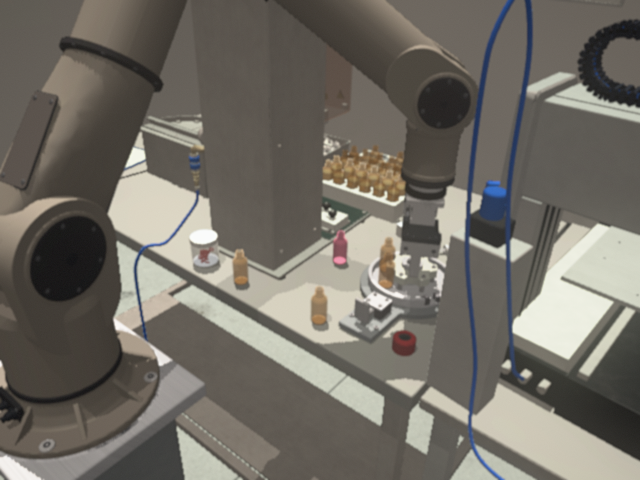

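The finger is in the pocket with no contact. I'll start the clockwise arc at 3° and 3.2 mm per row.

```bash
python3 -m pendant '{"jaw":[0,0,0,0,0,0,0,0],"delta_pos":[[3.2,0.1,0],[3.2,0.1,0],[3.2,0.1,0],[3.2,0.1,0],[3.2,0.1,0],[3.2,0.1,0],[3.2,0.1,0],[3.2,0.1,0]],"rot":[[0,0,3],[0,0,3],[0,0,3],[0,0,3],[0,0,3],[0,0,3],[0,0,3],[0,0,3]]}'; cat > st.py <<'E'
from fit import *
s=monitor.observe(); d=np.array(s['ee_pos'][:2])-[.6095,-.2813]
print(np.round(s['joint_positions'],3),np.round(s['ee_pos'],4),np.round(np.degrees(s['tool_rot']),2),s['clock'],np.round(s['force'],1)); print("r",np.hypot(*d),"th",np.degrees(np.arctan2(d[1],d[0]))%360,"fingeraxis",(np.degrees(s['tool_rot'][2])+90)%360)
E
python3 - <<'E'
from st import *
cam('wrist','pics/w6.png')
E
```

```text
clock: 6.85
ee_pos: [0.5508, -0.291, 0.055]
tool_rot: [-3.14, -0.006, 1.669]
force: [-0.1, 0.5, 0.5]
width: 0.0005
[-0.28   0.696  0.957  1.868 -0.7    0.961  1.097] [ 0.5508 -0.291   0.055 ] [-179.91   -0.36   95.6 ] 6.85 [-0.1  0.5  0.5]
r 0.05952039017824426 th 189.3943587187792 fingeraxis 185.60142516681464
```

View pics/w6.png

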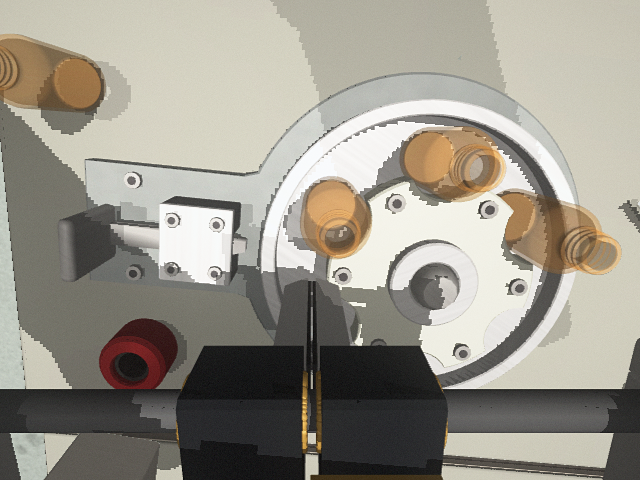

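The wheel is turning with the finger. I'll continue, correcting the small height and radius drift.

```bash
python3 -m pendant '{"jaw":[0,0,0,0,0,0,0,0],"delta_pos":[[3.2,-0.2,0.6],[3.2,-0.2,0.6],[3.2,-0.2,0.6],[3.2,-0.2,0.6],[3.2,-0.2,0.6],[3.2,-0.2,0.6],[3.2,-0.2,0.6],[3.2,-0.2,0.6]],"rot":[[0,0,3],[0,0,3],[0,0,3],[0,0,3],[0,0,3],[0,0,3],[0,0,3],[0,0,3]]}'; 
python3 - <<'E'
from st import *
c=cam('wrist','pics/w7.png')
for y in (12,):
    overlay(c,.6095,-.2813,0,np.radians(y),-.18,(190,60,600,360),1.9,"pics/ov7.png")
E
```

```text
clock: 7.7
ee_pos: [0.5511, -0.2655, 0.0498]
tool_rot: [-3.137, -0.005, 1.251]
force: [-0.0, 0.1, -0.4]
width: 0.0005
[-0.378  0.751  1.057  1.899 -0.795  0.992  0.729] [ 0.5511 -0.2655  0.0498] [-179.73   -0.3    71.67] 7.7 [-0.   0.1 -0.4]
r 0.06054934519627294 th 164.8551767622663 fingeraxis 161.67099545850544
```

View pics/ov7.png

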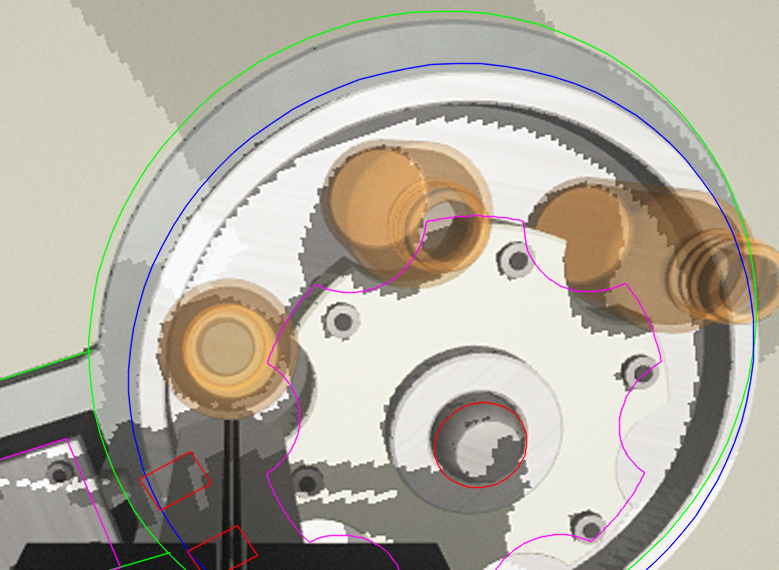

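```bash
python3 - <<'E'
from fit import *
from scipy.optimize import least_squares
c=cam('wrist'); f=1.9
px=(np.array([(343,320),(515,260),(640,373),(592,525),(308,480)])+.5)/f-.5+[190,60]
W=np.array([w(c,q,.066) for q in px]); 
d=W[:,:2]-[.6095,-.2813]; print(np.round(np.hypot(*d.T),4),np.degrees(np.arctan2(d[:,1],d[:,0])))
r=least_squares(lambda v:np.hypot(W[:,0]-v[0],W[:,1]-v[1])-v[2],[.61,-.28,.04]);print(r.x)
d=W[:,:2]-r.x[:2];print(np.degrees(np.arctan2(d[:,1],d[:,0])))
E
```

```text
[0.0429 0.0442 0.0456 0.046  0.0425] [ 120.3543994    59.90334416    0.1879569   -56.00729377 -177.62802151]
[ 0.61105529 -0.2821654   0.04423024]
[ 121.52210303   62.21037345    1.31915501  -57.04758214 -178.83578298]
```

```bash
python3 - <<'E'
from fit import *
c=cam('wrist'); f=1.9
for q,z in [((378,195),.026),((578,232),.026),((225,350),.105),((440,225),.105),((740,280),.105)]:
    W=w(c,(np.array(q)+.5)/f-.5+[190,60],z); d=W[:2]-[.610,-.2815]; print(np.round(W,4),np.hypot(*d),np.degrees(np.arctan2(d[1],d[0])))
c=cam('top','pics/t8.png')
c=cam('scene','pics/s8.png'); crop(c,320,210,460,330,5,'pics/s8c.png')
E
```

```text
[ 0.6098 -0.2228  0.026 ] 0.05867292643842592 90.14682527741438
[ 0.6625 -0.2513  0.026 ] 0.06056573908170084 29.927850574533743
[ 0.5613 -0.2322  0.105 ] 0.069312567301988 134.66096069914252
[ 0.6077 -0.2215  0.105 ] 0.060086561374858766 92.14956338858184
[ 0.66   -0.2497  0.105 ] 0.05930282141063755 32.43946384751697
```

View pics/s8c.png

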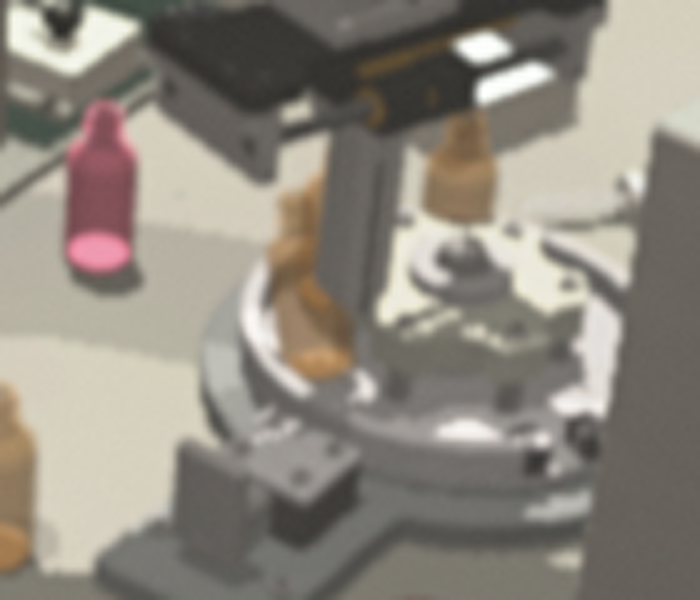

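View pics/w7.png

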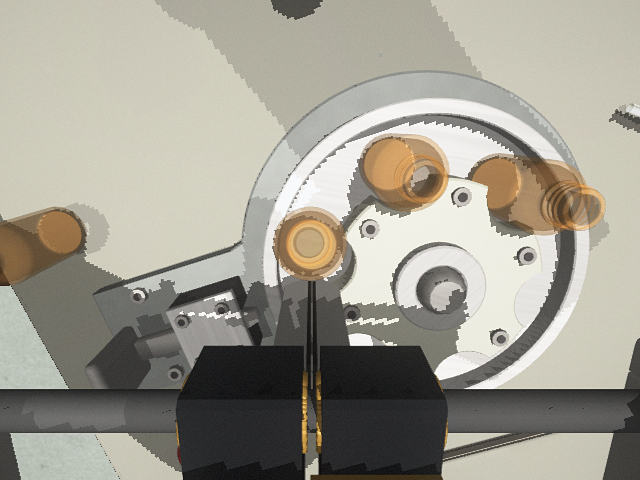

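Two things went wrong. The wheel has not turned: the screws are still at 60° multiples and the slot is still on the right. The finger passed outside the lobe tip and is now leaning bottle_08, its top tipped to about (310,240). I'll back off slowly along the same arc so the bottle can settle upright.

```bash
python3 -m pendant '{"jaw":[0,0,0,0,0,0,0,0],"delta_pos":[[-1,0,0],[-1,0,0],[-1,0,0],[-1.5,0,0],[-1.5,0,0],[-1.5,0,0],[-2,0,0],[-2,0,0]],"rot":[[0,0,-1],[0,0,-1],[0,0,-1],[0,0,-1.5],[0,0,-1.5],[0,0,-1.5],[0,0,-2],[0,0,-2]]}'; 
python3 - <<'E'
from st import *
c=cam('wrist','pics/w9.png')
c=cam('scene'); crop(c,320,210,460,330,5,'pics/s9c.png')
E
```

```text
clock: 8.75
ee_pos: [0.5471, -0.2764, 0.0477]
tool_rot: [-3.135, -0.006, 1.455]
force: [-0.2, 0.5, 0.8]
width: 0.0007
[-0.331  0.725  1.005  1.894 -0.752  0.968  0.914] [ 0.5471 -0.2764  0.0477] [-179.65   -0.35   83.36] 8.75 [-0.2  0.5  0.8]
r 0.0625612189046158 th 175.54500311099898 fingeraxis 173.35934112687335
```

View pics/s9c.png

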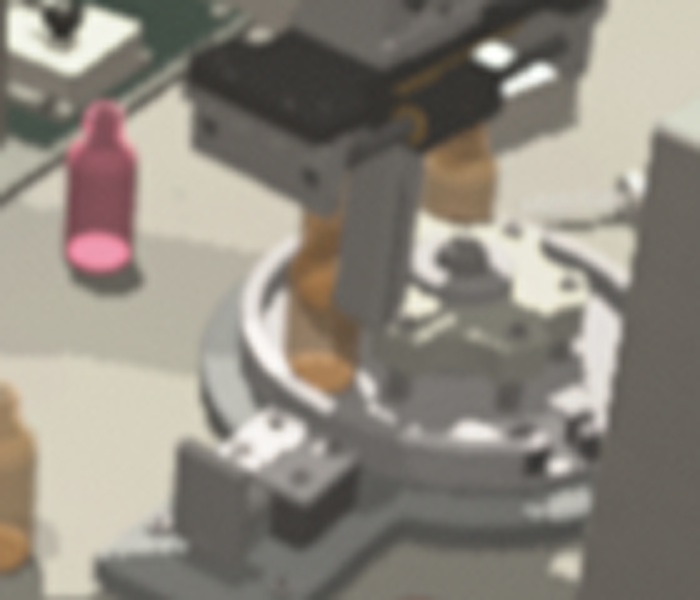

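View pics/w9.png

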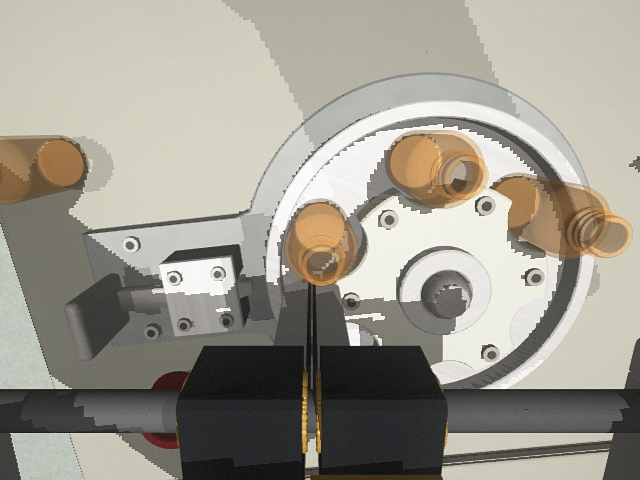

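The bottle is upright again, and all three stand in their pockets. I'll check the true fingertip width so I can choose a deeper engagement.

```bash
python3 - <<'E'
from fit import *
s=monitor.observe(); R=None
from scipy.spatial.transform import Rotation as Ro
R=Ro.from_euler('xyz',s['tool_rot']).as_matrix()
c=cam('wrist'); f=6; x0,y0=255,230
im=cv2.resize(c["img"][y0:330,x0:375],None,fx=f,fy=f,interpolation=cv2.INTER_CUBIC)
im=cv2.convertScaleAbs(im,alpha=1.6)
for zz,col in ((0,(0,0,255)),(-.02,(0,255,0))):
    P=[np.array(s['ee_pos'])+R@np.array([a,b,zz]) for a,b in ((.008,.0125),(.008,-.0125),(-.008,-.0125),(-.008,.0125))]
    cv2.polylines(im,[np.round((p(c,P)-[x0,y0]+.5)*f).astype(int)],True,col,1)
cv2.imwrite('pics/tip.png',im)
for q,z in [((320,222),.026),((322,262),.105)]:
    W=w(c,q,z);d=W[:2]-[.61,-.2815];print(W,np.hypot(*d),np.degrees(np.arctan2(d[1],d[0])))
E
```

```text
[ 0.55492418 -0.25226584  0.026     ] 0.06235368396502603 152.04070781528884
[ 0.55478333 -0.24979255  0.105     ] 0.06367294026170778 150.13396333033376
```

View pics/tip.png

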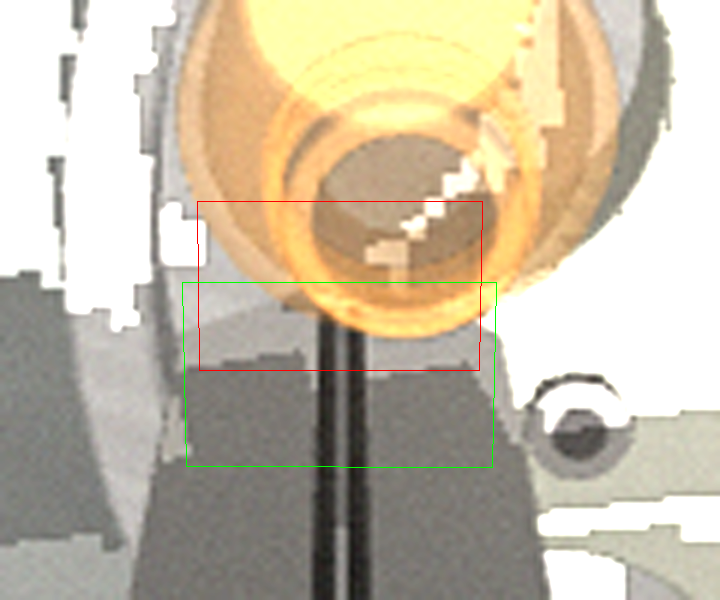

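The fingertip is about 25 mm wide radially. The hub fitted from the screws is (0.611, -0.282), so r was really about 64 mm and the tip only grazed the lobe. I'll return to the 210° pocket and engage deeper, at r of about 58 mm.

```bash
python3 -m pendant '{"jaw":[0,0,0,0,0,0,0,0,0,0,0,0,0,0],"delta_pos":[[0,-2,0],[-3.3,0,0],[-3.3,0,0],[-3.3,0,0],[-3.3,0,0],[-3.3,0,0],[-3.3,0,0],[-3.3,0,0],[-3.3,0,0],[-3.3,0,0],[-3.3,0,0],[-3.3,0,0],[-3.3,0,0],[0,0,0]],"rot":[[0,0,0],[0,0,-3],[0,0,-3],[0,0,-3],[0,0,-3],[0,0,-3],[0,0,-3],[0,0,-3],[0,0,-3],[0,0,-3],[0,0,-3],[0,0,-3],[0,0,-3],[0,0,0]]}'; sed -i 's/\[.6095,-.2813\]/[.611,-.282]/' st.py
python3 - <<'E'
from st import *
c=cam('wrist','pics/w10.png')
overlay(c,.611,-.282,0,np.radians(60.5),-.18,(190,60,600,360),1.9,"pics/ov10.png")
E
```

```text
clock: 10.3
ee_pos: [0.5517, -0.3147, 0.0475]
tool_rot: [-3.14, -0.008, 2.081]
force: [0.4, 0.8, -0.0]
width: 0.0006
[-0.17   0.67   0.839  1.837 -0.62   0.927  1.466] [ 0.5517 -0.3147  0.0475] [-179.93   -0.48  119.22] 10.3 [ 0.4  0.8 -0. ]
r 0.06772299587383147 th 208.86749593062987 fingeraxis 209.22256082977086
```

View pics/ov10.png

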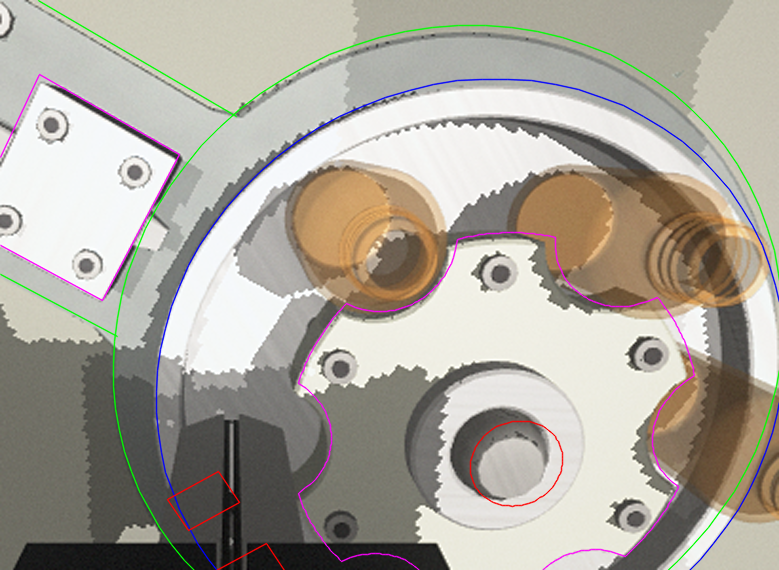

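The star outline matches at yaw 60.5°. I'll move inward 9.5 mm to seat the finger in the pocket.

```bash
python3 -m pendant '{"jaw":[0,0,0,0,0],"delta_pos":[[-1.5,2.5,0],[0,2.5,0],[0,2.5,0],[0,2,0],[0,0,0]],"rot":[[0,0,0],[0,0,0],[0,0,0],[0,0,0],[0,0,0]]}'
python3 - <<'E'
from st import *
E
python3 -m pendant '{"jaw":[0,0,0,0],"delta_pos":[[3,0.1,0],[3,0.1,0],[3,0.1,0],[3,0.1,0]],"rot":[[0,0,3],[0,0,3],[0,0,3],[0,0,3]]}'
python3 - <<'E'
from st import *
c=cam('wrist','pics/w11.png')
overlay(c,.611,-.282,0,np.radians(55),-.18,(190,60,600,360),1.9,"pics/ov11.png")
E
```

```text
clock: 10.85
ee_pos: [0.5611, -0.3108, 0.0473]
tool_rot: [-3.14, -0.009, 2.081]
force: [1.1, -0.2, 0.2]
width: 0.0005
[-0.176  0.68   0.836  1.822 -0.623  0.935  1.453] [ 0.5611 -0.3108  0.0473] [-179.92   -0.49  119.23] 10.85 [ 1.1 -0.2  0.2]
r 0.05757273409288923 th 209.96291800817602 fingeraxis 209.22952166113856
clock: 11.25
ee_pos: [0.556, -0.3, 0.0475]
tool_rot: [-3.138, -0.008, 1.869]
force: [0.3, 0.2, 0.3]
width: 0.0004
[-0.228  0.692  0.894  1.846 -0.666  0.943  1.271] [ 0.556  -0.3     0.0475] [-179.82   -0.46  107.07] 11.25 [0.3 0.2 0.3]
r 0.057837112931139585 th 198.10239690502738 fingeraxis 197.0685342793886
```

View pics/ov11.png

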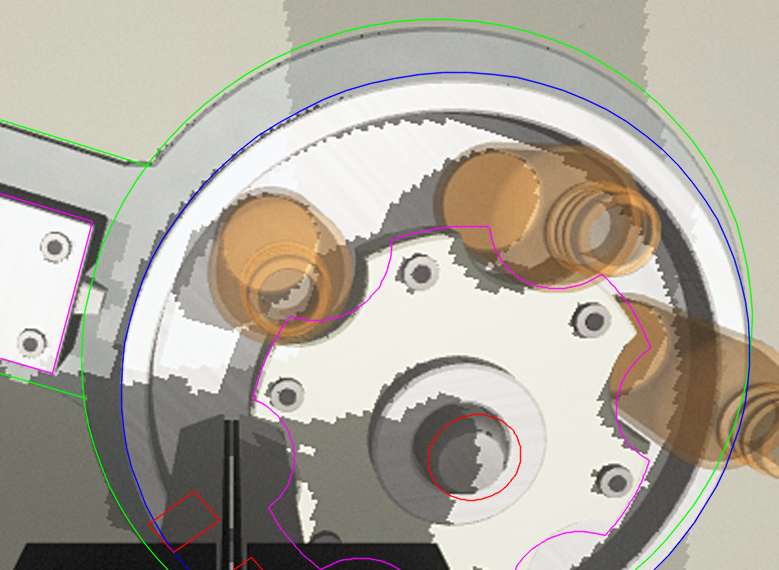

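The wheel is still at about 60°, so the finger has not touched the lobe yet. The tip is slimmer in the push direction than I assumed. I'll continue in short steps.

```bash
python3 -m pendant '{"jaw":[0,0,0,0],"delta_pos":[[2.5,0.1,0],[2.5,0.1,0],[2.5,0.1,0],[2.5,0.1,0]],"rot":[[0,0,2.5],[0,0,2.5],[0,0,2.5],[0,0,2.5]]}'
python3 - <<'E'
from st import *
c=cam('wrist','pics/w12.png')
overlay(c,.611,-.282,0,np.radians(55),-.18,(190,60,600,360),1.9,"pics/ov12.png")
E
```

```text
clock: 11.7
ee_pos: [0.5542, -0.2902, 0.0476]
tool_rot: [-3.137, -0.007, 1.696]
force: [0.0, 0.2, 0.1]
width: 0.0008
[-0.271  0.706  0.94   1.862 -0.702  0.954  1.12 ] [ 0.5542 -0.2902  0.0476] [-179.75   -0.42   97.16] 11.7 [0.  0.2 0.1]
r 0.05743851765260774 th 188.24057890996522 fingeraxis 187.158292053651
```

View pics/ov12.png

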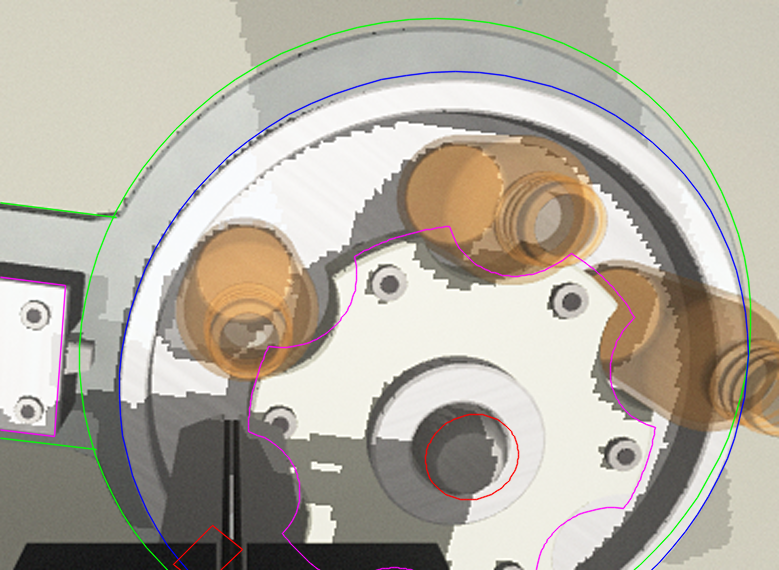

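The force is still zero and the wheel has not moved. I'll check where the tip really is in the scene view.

```bash
python3 - <<'E'
from fit import *
from scipy.spatial.transform import Rotation as Ro
s=monitor.observe(); R=Ro.from_euler('xyz',s['tool_rot']).as_matrix()
c=cam('scene'); f=7; x0,y0,x1,y1=360,215,460,300
im=cv2.resize(c["img"][y0:y1,x0:x1],None,fx=f,fy=f,interpolation=cv2.INTER_CUBIC)
for zz,col in ((0,(0,0,255)),(-.05,(0,255,0))):
    P=[np.array(s['ee_pos'])+R@np.array([a,b,zz]) for a,b in ((.008,.0125),(.008,-.0125),(-.008,-.0125),(-.008,.0125))]
    cv2.polylines(im,[np.round((p(c,P)-[x0,y0]+.5)*f).astype(int)],True,col,1)
cv2.imwrite('pics/sc13.png',im)
overlay(c,.611,-.282,0,np.radians(60.5),-.18,(x0,y0,x1,y1),7,"pics/sc13o.png")
E
```

```text
(no output)
```

View pics/sc13.png

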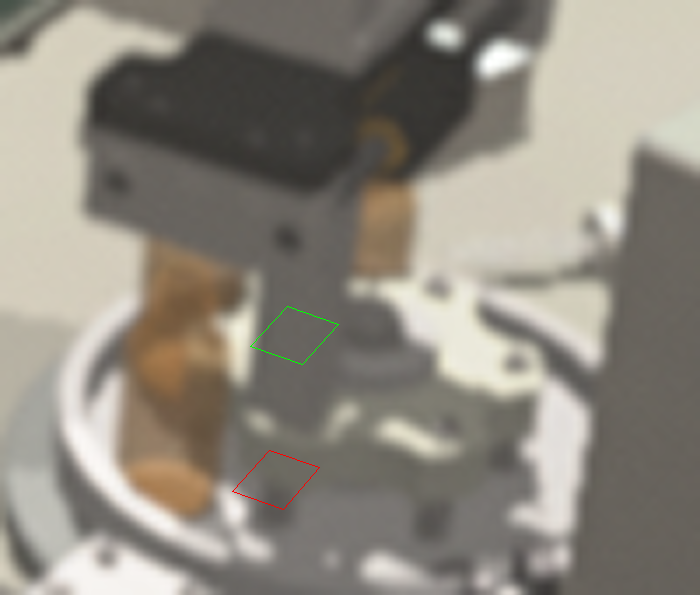

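View pics/sc13o.png

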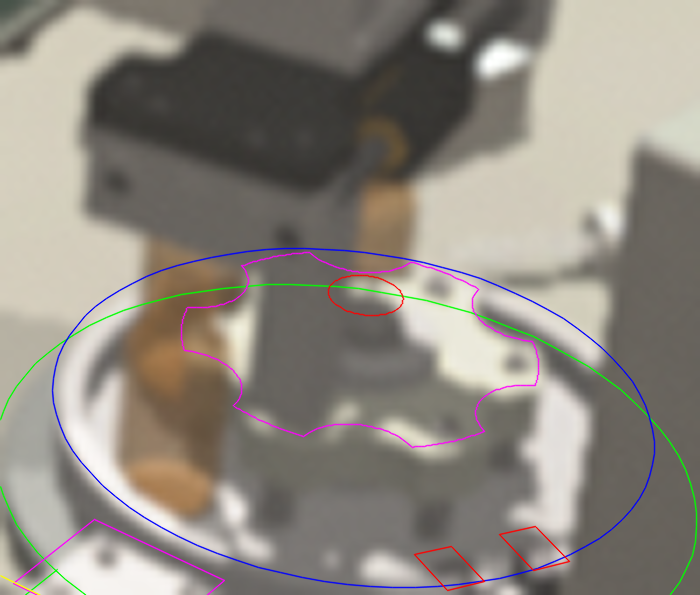

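The fingertip in the scene ends about 15 mm higher than the reported TCP suggests: at crop (290,430), against a prediction of (275,480). It has been skimming over the star plate. I'll go back to the pocket and descend 14 mm further.

```bash
python3 -m pendant '{"jaw":[0,0,0,0,0,0,0,0,0],"delta_pos":[[-3,0,-2],[-3,0,0],[-3,0,0],[-3,0,0],[-3,0,0],[-3,0,0],[-3,0,0],[-1.5,0,0],[0,0,0]],"rot":[[0,0,-3],[0,0,-3],[0,0,-3],[0,0,-3],[0,0,-3],[0,0,-3],[0,0,-3],[0,0,-1.5],[0,0,0]]}'
python3 - <<'E'
from st import *
from scipy.spatial.transform import Rotation as Ro
R=Ro.from_euler('xyz',s['tool_rot']).as_matrix()
c=cam('wrist','pics/w14.png')
x0,y0,f=260,220,6
im=cv2.resize(c["img"][y0:y0+100,x0:x0+120],None,fx=f,fy=f,interpolation=cv2.INTER_CUBIC); im=cv2.convertScaleAbs(im,alpha=1.6)
for zz,col in ((0,(0,0,255)),(-.015,(0,255,0))):
    P=[np.array(s['ee_pos'])+R@np.array([a,b,zz]) for a,b in ((.008,.0125),(.008,-.0125),(-.008,-.0125),(-.008,.0125))]
    cv2.polylines(im,[np.round((p(c,P)-[x0,y0]+.5)*f).astype(int)],True,col,1)
cv2.imwrite('pics/tip14.png',im)
E
```

```text
clock: 12.7
ee_pos: [0.5608, -0.312, 0.0495]
tool_rot: [-3.141, -0.008, 2.09]
force: [-0.1, -0.5, -0.4]
width: 0.0008
[-0.173  0.676  0.836  1.82  -0.618  0.937  1.46 ] [ 0.5608 -0.312   0.0495] [-179.94   -0.48  119.75] 12.7 [-0.1 -0.5 -0.4]
r 0.058501590094346474 th 210.84032242965614 fingeraxis 209.75088102827647
```

View pics/tip14.png

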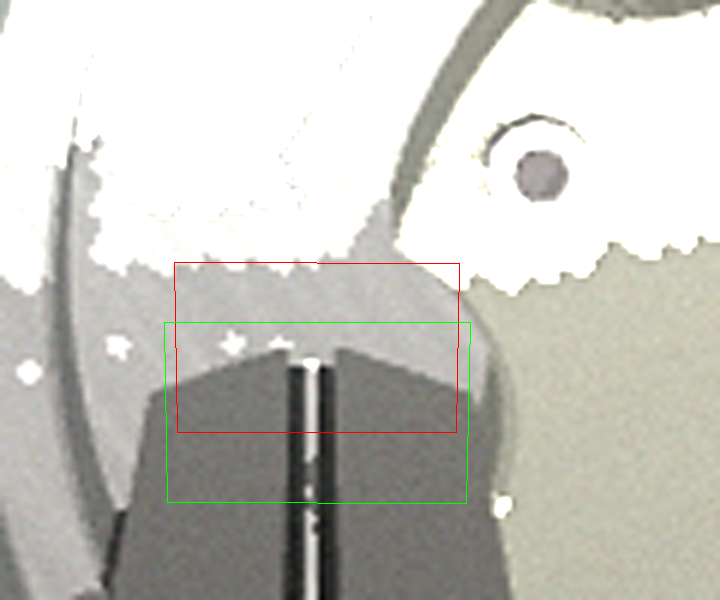

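```bash
python3 -m pendant '{"jaw":[0,0,0,0,0],"delta_pos":[[0,-1,0],[0,0,5],[0,0,5],[0,0,5],[0,0,0]],"rot":[[0,0,0],[0,0,0],[0,0,0],[0,0,0],[0,0,0]]}'
python3 - <<'E'
from st import *
c=cam('scene'); crop(c,360,215,460,300,7,'pics/s15.png')
c=cam('wrist'); crop(c,260,220,380,320,6,'pics/w15.png')
E
```

```text
clock: 13.25
ee_pos: [0.5594, -0.3117, 0.0335]
tool_rot: [-3.14, -0.009, 2.089]
force: [0.5, 0.1, 0.3]
width: 0.0002
[-0.162  0.694  0.819  1.83  -0.635  0.913  1.473] [ 0.5594 -0.3117  0.0335] [-179.88   -0.54  119.71] 13.25 [0.5 0.1 0.3]
r 0.05951965525836659 th 209.89717341083065 fingeraxis 209.7087184202769
```

View pics/s15.png

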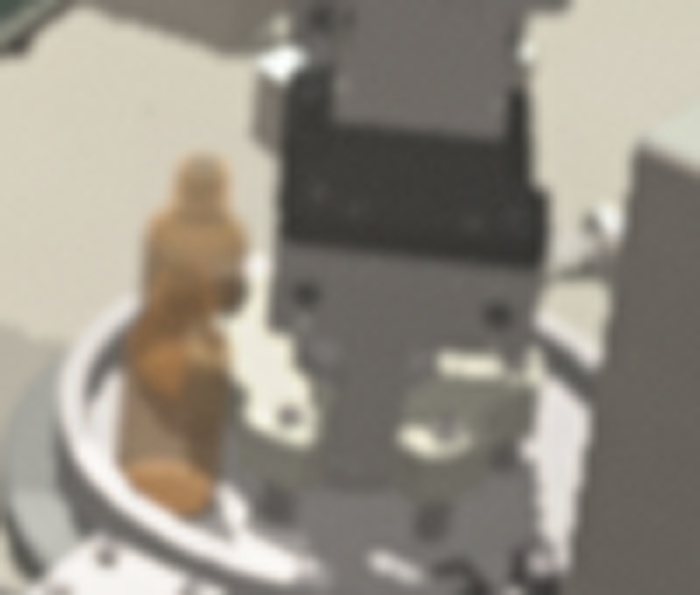

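View pics/w15.png

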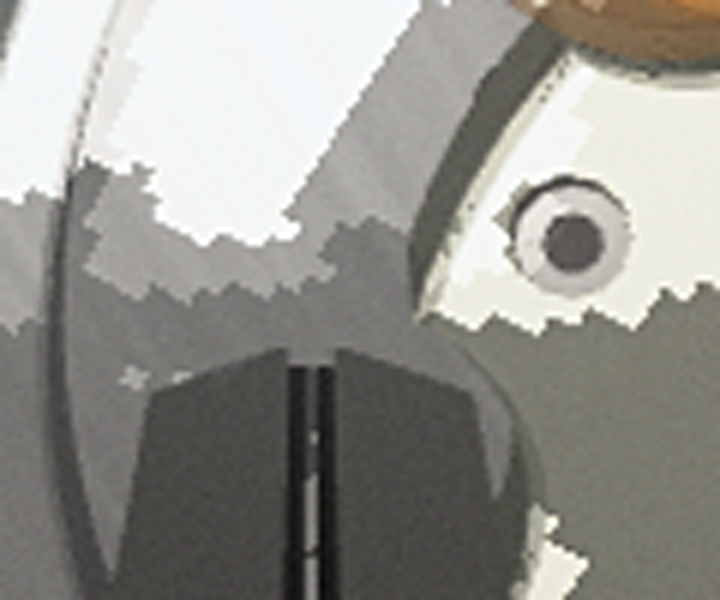

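The finger now sits down in the pocket. I'll push again.

```bash
python3 -m pendant '{"jaw":[0,0,0,0,0,0,0],"delta_pos":[[2.6,0,0],[2.6,0,0],[2.6,0.1,0],[2.6,0.1,0],[2.6,0.1,0],[2.6,0.1,0],[2.6,0.1,0]],"rot":[[0,0,2.5],[0,0,2.5],[0,0,2.5],[0,0,2.5],[0,0,2.5],[0,0,2.5],[0,0,2.5]]}'
python3 - <<'E'
from st import *
c=cam('wrist','pics/w16.png')
overlay(c,.611,-.282,0,np.radians(55),-.18,(190,60,600,360),1.9,"pics/ov16.png")
E
```

```text
clock: 14.05
ee_pos: [0.5531, -0.2963, 0.0352]
tool_rot: [-3.138, -0.006, 1.781]
force: [-2.1, -4.6, 3.0]
width: 0.0003
[-0.239  0.711  0.903  1.865 -0.698  0.926  1.208] [ 0.5531 -0.2963  0.0352] [-179.79   -0.34  102.05] 14.05 [-2.1 -4.6  3. ]
r 0.05961412272799745 th 193.92394834622644 fingeraxis 192.05224837114557
```

View pics/ov16.png

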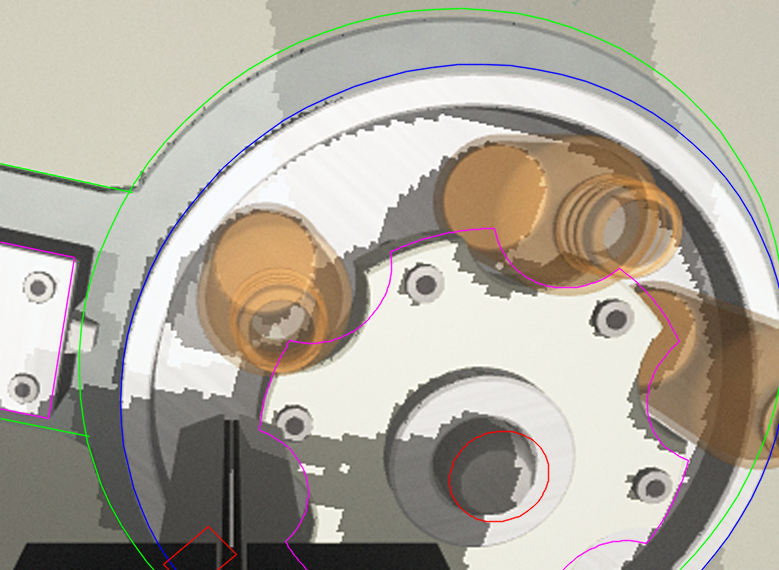

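A contact force of about 5 N has appeared. I'll continue pushing.

```bash
python3 -m pendant '{"jaw":[0,0,0,0,0,0],"delta_pos":[[2.7,0.1,0.2],[2.7,0.1,0.2],[2.7,0.1,0.2],[2.7,0.1,0.2],[2.7,0.1,0.2],[2.7,0.1,0.2]],"rot":[[0,0,2.5],[0,0,2.5],[0,0,2.5],[0,0,2.5],[0,0,2.5],[0,0,2.5]]}'
python3 - <<'E'
from st import *
c=cam('wrist','pics/w17.png')
overlay(c,.611,-.282,0,np.radians(48),-.18,(190,60,600,360),1.9,"pics/ov17.png")
E
```

```text
clock: 14.7
ee_pos: [0.5519, -0.281, 0.0345]
tool_rot: [-3.137, -0.004, 1.519]
force: [-5.0, -6.9, 11.7]
width: 0.0005
[-0.304  0.737  0.97   1.887 -0.756  0.944  0.977] [ 0.5519 -0.281   0.0345] [-179.72   -0.23   87.02] 14.7 [-5.  -6.9 11.7]
r 0.059120875222777716 th 179.0099833678708 fingeraxis 177.01990369913977
```

View pics/ov17.png

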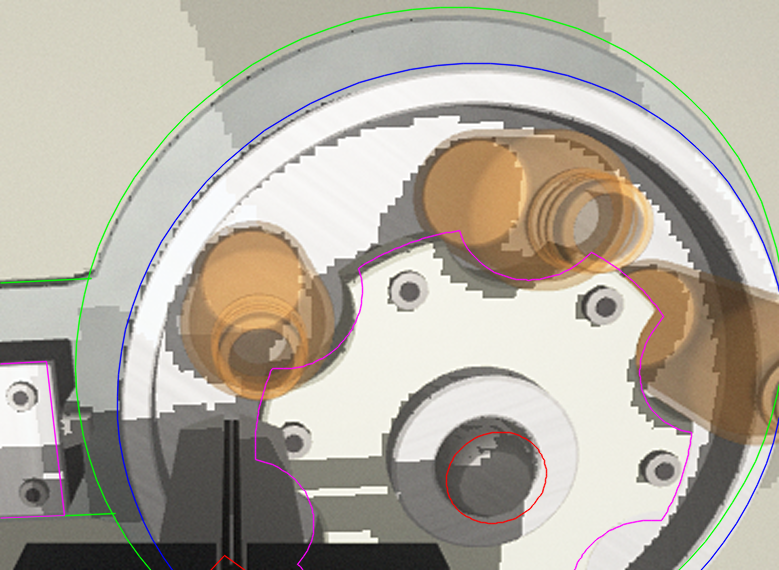

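The wheel is turning, but the vertical force has risen to 12 N. The tapered tip is probably riding on the plate edge, so I'll ease back 2 mm, go 5 mm deeper and watch the force.

```bash
python3 -m pendant '{"jaw":[0,0,0,0,0],"delta_pos":[[-2,0,0],[0,0,2],[0,0,2],[0,0,2],[0,0,0]],"rot":[[0,0,-2],[0,0,0],[0,0,0],[0,0,0],[0,0,0]]}'
python3 - <<'E'
from st import *
from scipy.spatial.transform import Rotation as Ro
c=cam('wrist','pics/w18.png')
f=1.9
c=cam('scene'); crop(c,360,215,460,300,7,'pics/s18.png')
E
```

```text
clock: 15.25
ee_pos: [0.552, -0.2818, 0.0326]
tool_rot: [-3.139, -0.01, 1.555]
force: [-30.7, 22.1, 98.0]
width: 0.0004
[-0.291  0.734  0.956  1.886 -0.754  0.94   1.015] [ 0.552  -0.2818  0.0326] [-179.85   -0.55   89.11] 15.25 [-30.7  22.1  98. ]
r 0.058984092503008366 th 179.79209655836684 fingeraxis 179.114920131325
```

View pics/s18.png

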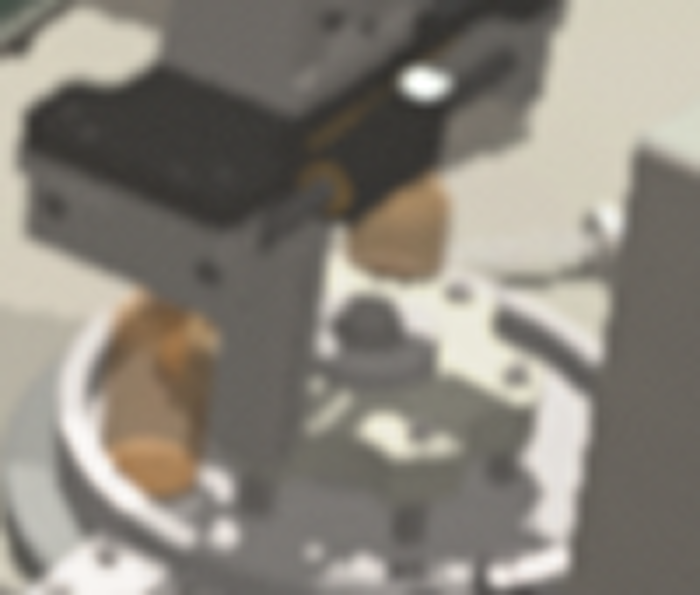

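View pics/w18.png

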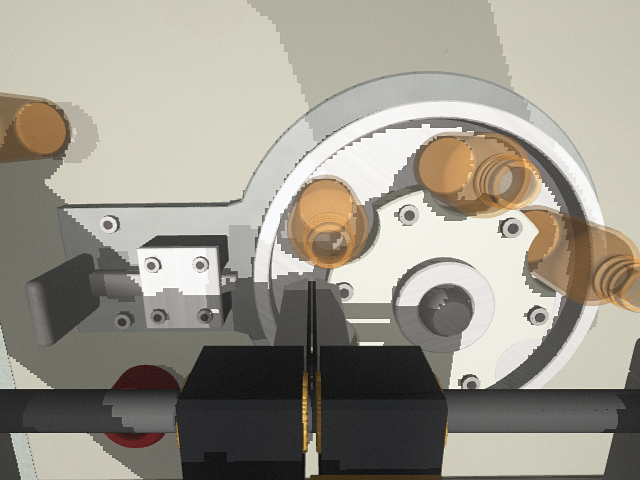

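The vertical force reads 98 N, so the tip is sitting on something. I'll lift at once.

```bash
python3 -m pendant '{"jaw":[0,0],"delta_pos":[[0,0,-6],[0,0,-4]],"rot":[[0,0,0],[0,0,0]]}'
python3 - <<'E'
from st import *
E
```

```text
clock: 15.55
ee_pos: [0.5526, -0.2812, 0.0385]
tool_rot: [-3.138, -0.007, 1.557]
force: [-0.2, 0.6, -0.7]
width: 0.0003
[-0.299  0.728  0.964  1.882 -0.744  0.948  1.006] [ 0.5526 -0.2812  0.0385] [-179.77   -0.38   89.19] 15.55 [-0.2  0.6 -0.7]
r 0.0583695742635592 th 179.2164129474571 fingeraxis 179.19157918847475
```

The force is gone. Before going on I need a clear look at the fingertip's real shape, so I'll lift clear.

```bash
python3 -m pendant '{"jaw":[0,0,0,0,0],"delta_pos":[[0,-2,-20],[0,0,-40],[0,0,-40],[0,0,-40],[0,0,0]],"rot":[[0,0,0],[0,0,0],[0,0,0],[0,0,0],[0,0,0]]}'
python3 - <<'E'
from st import *
from scipy.spatial.transform import Rotation as Ro
R=Ro.from_euler('xyz',s['tool_rot']).as_matrix()
def box(c,im,x0,y0,f):
  for zz,col in ((0,(0,0,255)),(-.019,(0,255,0)),(-.06,(255,0,0))):
    P=[np.array(s['ee_pos'])+R@np.array([a,b,zz]) for a,b in ((.008,.0125),(.008,-.0125),(-.008,-.0125),(-.008,.0125))]
    cv2.polylines(im,[np.round((p(c,P)-[x0,y0]+.5)*f).astype(int)],True,col,1)
c=cam('scene','pics/s19.png'); q=p(c,[s['ee_pos']])[0].astype(int); x0,y0=q[0]-40,q[1]-60; f=7
im=cv2.resize(c["img"][y0:y0+85,x0:x0+90],None,fx=f,fy=f,interpolation=cv2.INTER_CUBIC); a=im.copy(); box(c,im,x0,y0,f)
cv2.imwrite('pics/s19c.png',im)
c=cam('wrist'); x0,y0=170,60; overlay(c,.611,-.282,0,np.radians(52),-.18,(170,60,560,360),2,"pics/ov19.png")
E
```

```text
clock: 16.05
ee_pos: [0.5525, -0.2837, 0.1832]
tool_rot: [3.141, -0.004, 1.556]
force: [0.9, -1.2, -0.3]
width: 0.0008
[-0.411  0.582  1.138  1.772 -0.577  1.17   0.891] [ 0.5525 -0.2837  0.1832] [179.98  -0.25  89.17] 16.05 [ 0.9 -1.2 -0.3]
r 0.05854476888289129 th 181.69382904617026 fingeraxis 179.17161450578146
```

View pics/s19c.png

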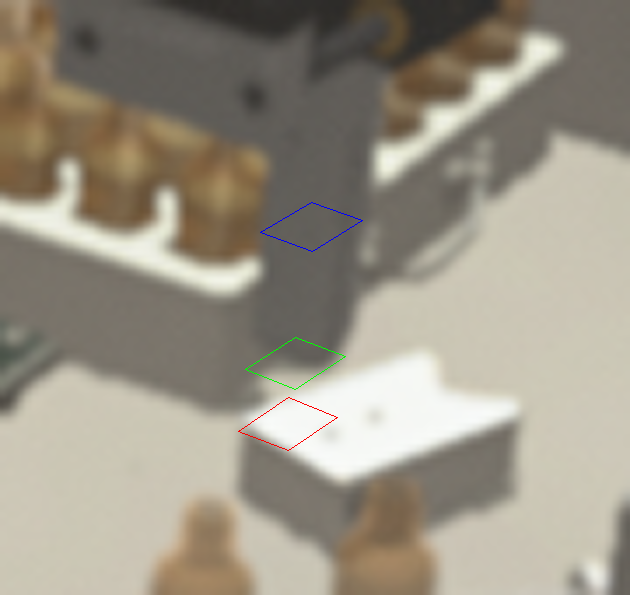

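View pics/ov19.png

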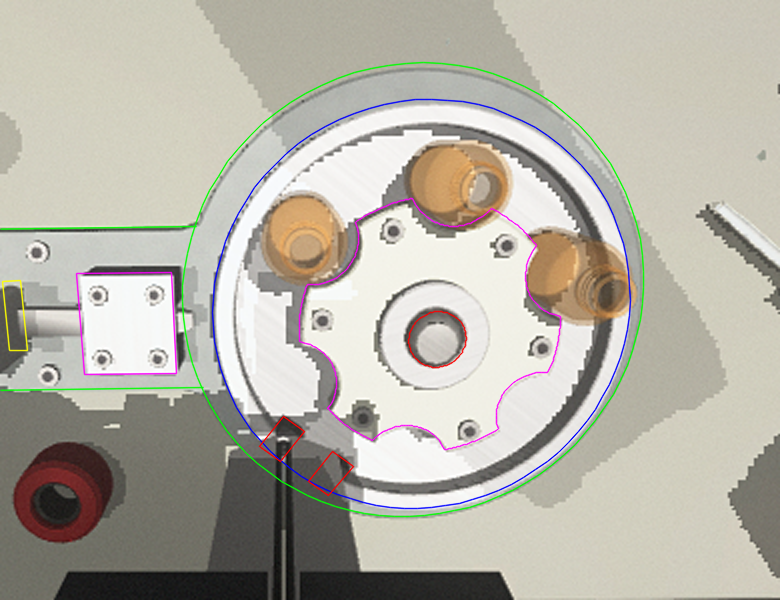

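This view settles it. The real fingertip ends about 17 mm above the reported TCP, and its shoulders are chamfered, so it was riding up over the lobe edge. The wheel is now at yaw 52° and all the bottles are standing. I'll re-enter the pocket, now at 202°, and go deeper, to a reported z of about 0.024.

```bash
python3 -m pendant '{"jaw":[0,0,0,0,0,0,0],"delta_pos":[[0,0,0],[0,0,0],[0,0,0],[-21,-4.5,0],[0,0,45],[0,0,45],[0,0,0]],"rot":[[0,0,-8],[0,0,-8],[0,0,-8],[0,0,0],[0,0,0],[0,0,0],[0,0,0]]}'
python3 - <<'E'
from st import *
E
```

```text
clock: 16.85
ee_pos: [0.5513, -0.3003, 0.0821]
tool_rot: [-3.133, -0.014, 1.975]
force: [-0.8, 0.5, 0.4]
width: 0.0004
[-0.242  0.644  0.916  1.827 -0.604  0.997  1.336] [ 0.5513 -0.3003  0.0821] [-179.51   -0.82  113.19] 16.85 [-0.8  0.5  0.4]
r 0.062428252354562244 th 197.0348713399761 fingeraxis 203.18570413193518
```

```bash
python3 -m pendant '{"jaw":[0,0,0],"delta_pos":[[-6.5,3,0],[0,0,20],[0,0,0]],"rot":[[0,0,0],[0,0,0],[0,0,0]]}'
python3 - <<'E'
from st import *
c=cam('wrist'); crop(c,240,200,390,320,5,'pics/w20.png')
E
```

```text
clock: 17.15
ee_pos: [0.5603, -0.3073, 0.0679]
tool_rot: [-3.139, -0.008, 1.976]
force: [0.9, 0.9, 1.0]
width: 0.0006
[-0.217  0.669  0.894  1.817 -0.628  0.975  1.352] [ 0.5603 -0.3073  0.0679] [-179.87   -0.47  113.22] 17.15 [0.9 0.9 1. ]
r 0.05661316439404774 th 206.5268118707751 fingeraxis 203.2206429732263
```

View pics/w20.png

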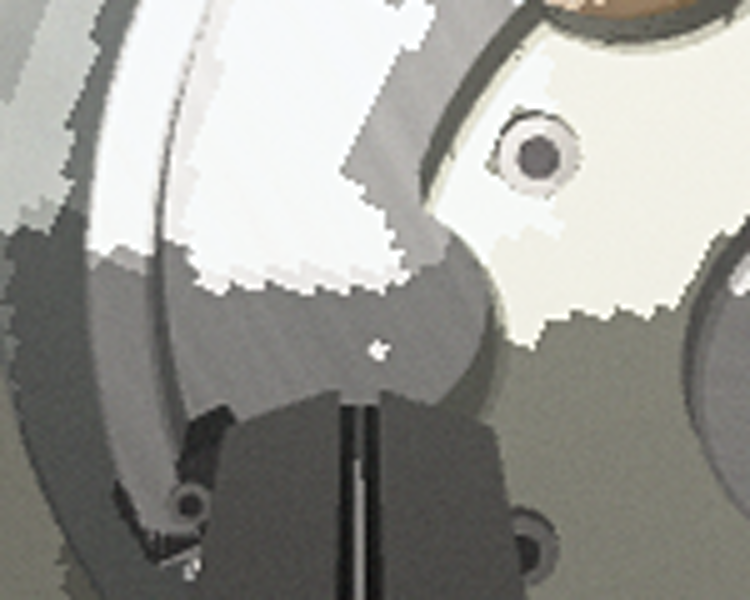

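```bash
python3 -m pendant '{"jaw":[0,0,0,0,0],"delta_pos":[[3,-3.5,0],[0,0,10],[0,0,10],[0,0,8],[0,0,0]],"rot":[[0,0,0],[0,0,0],[0,0,0],[0,0,0],[0,0,0]]}'
python3 - <<'E'
from st import *
c=cam('wrist'); crop(c,240,200,390,320,5,'pics/w21.png')
E
```

```text
clock: 17.7
ee_pos: [0.5547, -0.305, 0.0379]
tool_rot: [-3.138, -0.01, 1.976]
force: [0.1, -0.9, 0.3]
width: 0.0004
[-0.199  0.696  0.862  1.846 -0.659  0.925  1.378] [ 0.5547 -0.305   0.0379] [-179.8    -0.55  113.21] 17.7 [ 0.1 -0.9  0.3]
r 0.06080132297894303 th 202.20092819913032 fingeraxis 203.20971515783913
```

View pics/w21.png

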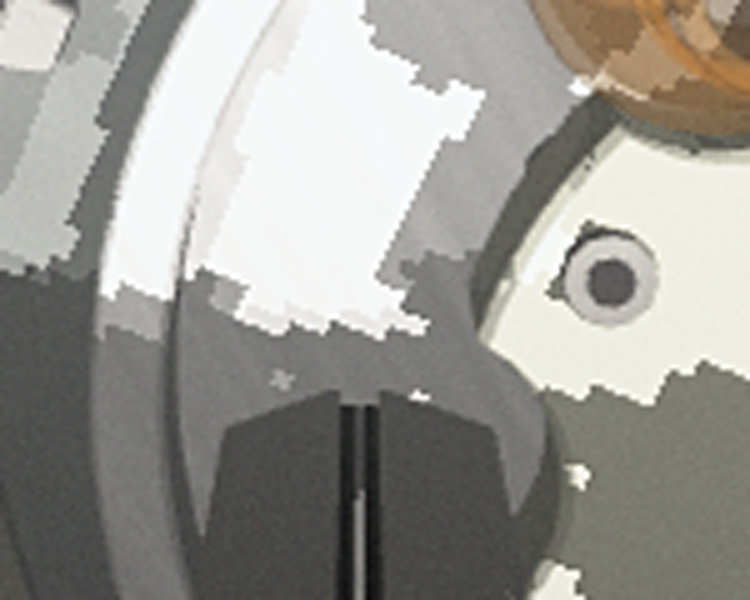

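```bash
python3 -m pendant '{"jaw":[0,0,0,0],"delta_pos":[[0,1,5],[0,1,5],[0,0,4],[0,0,0]],"rot":[[0,0,0],[0,0,0],[0,0,0],[0,0,0]]}'
python3 - <<'E'
from st import *
E
```

```text
clock: 18.15
ee_pos: [0.5569, -0.3043, 0.0247]
tool_rot: [-3.139, -0.009, 1.976]
force: [-0.2, 0.1, -0.4]
width: 0.0003
[-0.19   0.712  0.846  1.85  -0.676  0.905  1.387] [ 0.5569 -0.3043  0.0247] [-179.84   -0.51  113.21] 18.15 [-0.2  0.1 -0.4]
r 0.05856200756882179 th 202.42914889284222 fingeraxis 203.2117435545247
```

The reported z is now below floor level with no contact, which confirms the tip offset. I'll push in arc steps.

```bash
python3 -m pendant '{"jaw":[0,0,0,0,0,0,0],"delta_pos":[[2.5,0,0.1],[2.5,0.1,0.1],[2.5,0.1,0.1],[2.5,0.1,0.1],[2.5,0.1,0.1],[2.5,0.1,0.1],[2.5,0.1,0.1]],"rot":[[0,0,2.5],[0,0,2.5],[0,0,2.5],[0,0,2.5],[0,0,2.5],[0,0,2.5],[0,0,2.5]]}'
python3 - <<'E'
from st import *
c=cam('wrist','pics/w22.png')
overlay(c,.611,-.282,0,np.radians(45),-.18,(190,60,600,360),1.9,"pics/ov22.png")
E
```

```text
clock: 18.85
ee_pos: [0.5527, -0.2888, 0.0251]
tool_rot: [-3.137, -0.006, 1.668]
force: [-1.3, -5.0, 1.8]
width: 0.0003
[-0.264  0.736  0.926  1.88  -0.742  0.922  1.121] [ 0.5527 -0.2888  0.0251] [-179.74   -0.32   95.55] 18.85 [-1.3 -5.   1.8]
r 0.05871125542642196 th 186.64220702113715 fingeraxis 185.55294350151934
```

View pics/ov22.png

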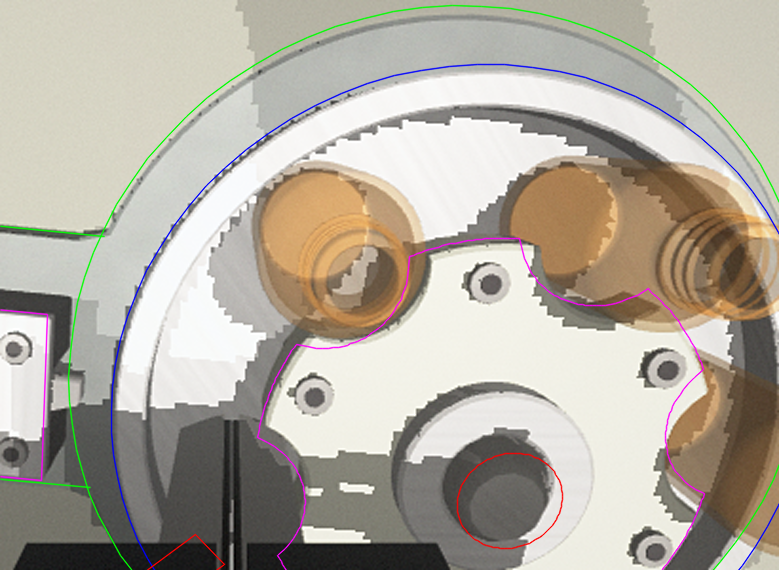

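The push is clean, about 5 N tangential with little vertical force, and the wheel is at about 42°. I'll continue.

```bash
python3 -m pendant '{"jaw":[0,0,0,0,0,0,0,0],"delta_pos":[[2.6,0.1,0.1],[2.6,0.1,0.1],[2.6,0.1,0.1],[2.6,0.1,0.1],[2.6,0.1,0.1],[2.6,0.1,0.1],[2.6,0.1,0.1],[2.6,0.1,0.1]],"rot":[[0,0,2.5],[0,0,2.5],[0,0,2.5],[0,0,2.5],[0,0,2.5],[0,0,2.5],[0,0,2.5],[0,0,2.5]]}'
python3 - <<'E'
from st import *
c=cam('wrist','pics/w23.png')
overlay(c,.611,-.282,0,np.radians(22),-.18,(190,60,600,360),1.9,"pics/ov23.png")
c=cam('scene'); crop(c,330,205,460,305,6,'pics/s23.png')
E
```

```text
clock: 19.7
ee_pos: [0.5542, -0.2681, 0.0245]
tool_rot: [-3.135, -0.004, 1.319]
force: [-4.9, -4.3, 5.0]
width: 0.0007
[-0.346  0.778  1.011  1.9   -0.819  0.956  0.81 ] [ 0.5542 -0.2681  0.0245] [-179.61   -0.23   75.59] 19.7 [-4.9 -4.3  5. ]
r 0.0584476686189997 th 166.20683980012282 fingeraxis 165.58897708052876
```

View pics/ov23.png

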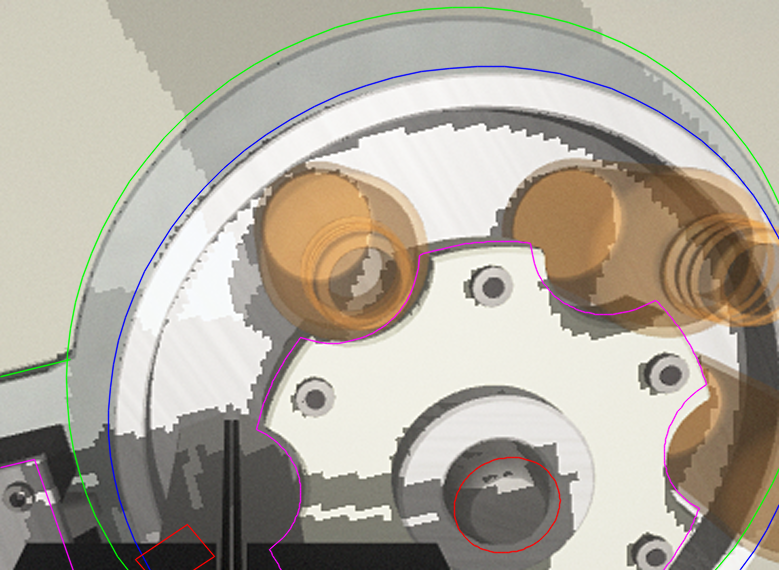

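View pics/s23.png

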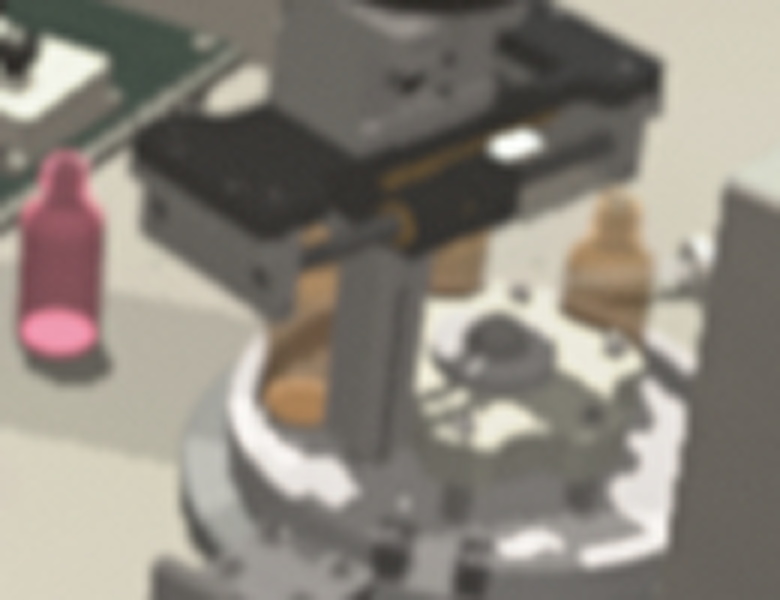

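The wheel is at about 20° and the bottles are upright, with the slot coming round to the bar. I'll go 14° more.

```bash
python3 -m pendant '{"jaw":[0,0,0,0,0,0,0],"delta_pos":[[2.1,0.1,0],[2.1,0.1,0],[2.1,0.1,0],[2.1,0.1,0],[2.1,0.1,0],[2.1,0.1,0],[2.1,0.1,0]],"rot":[[0,0,2],[0,0,2],[0,0,2],[0,0,2],[0,0,2],[0,0,2],[0,0,2]]}'
python3 - <<'E'
from st import *
c=cam('wrist','pics/w24.png')
overlay(c,.611,-.282,0,np.radians(6),-.18,(190,60,600,360),1.9,"pics/ov24.png")
c=cam('scene'); overlay(c,.611,-.282,0,np.radians(6),-.18,(330,225,460,325),6,'pics/s24.png')
crop(c,330,225,460,325,6,'pics/s24r.png')
E
```

```text
clock: 20.5
ee_pos: [0.5599, -0.2541, 0.0243]
tool_rot: [-3.133, -0.003, 1.076]
force: [-4.9, -2.1, 3.4]
width: 0.0005
[-0.396  0.815  1.066  1.903 -0.871  0.989  0.586] [ 0.5599 -0.2541  0.0243] [-1.7953e+02 -1.6000e-01  6.1670e+01] 20.5 [-4.9 -2.1  3.4]
r 0.05819793137096963 th 151.30716440986293 fingeraxis 151.67454846526067
```

View pics/ov24.png

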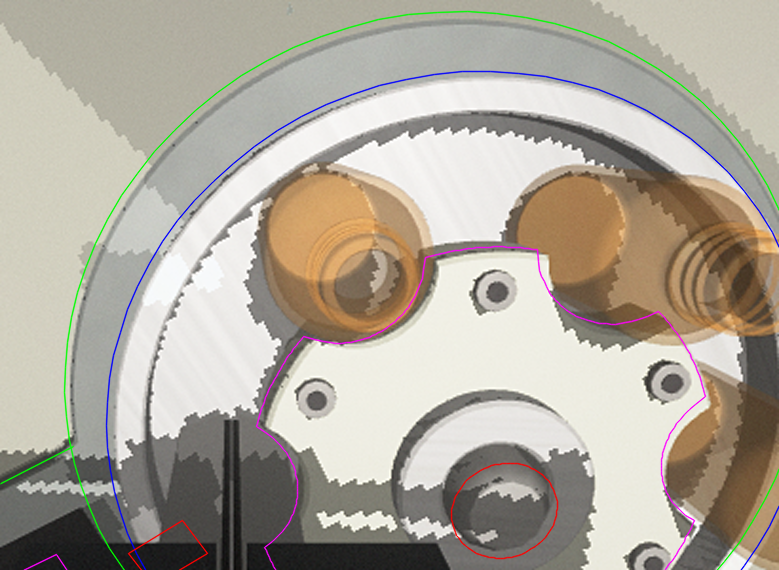

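View pics/s24r.png

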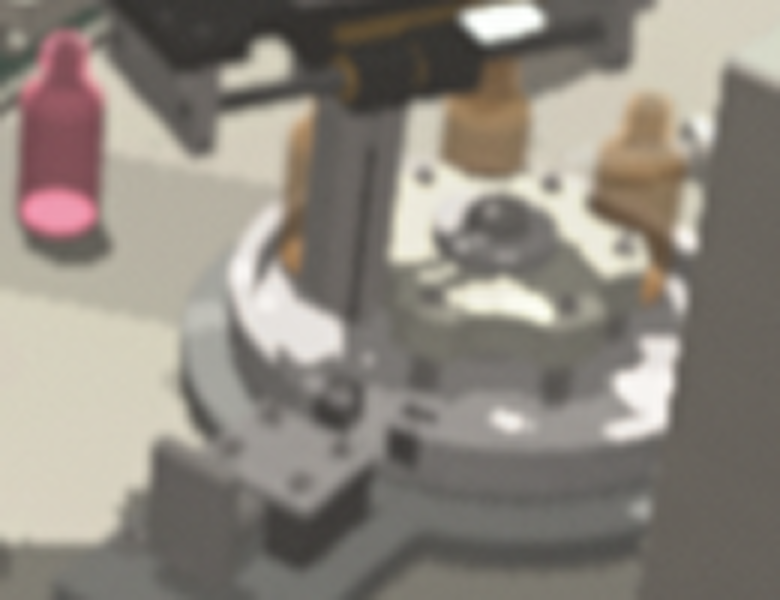

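Before the last few degrees I'll measure the yaw numerically from the screw heads.

```bash
cat > yaw.py <<'E'
from fit import *
from scipy.optimize import least_squares
def yawfit(c,px,z=.066,r=.044):
    W=np.array([w(c,q,z) for q in px])[:,:2]
    def res(v):
        a=np.arctan2(W[:,1]-v[1],W[:,0]-v[0])-v[2]; k=np.round(a/(np.pi/3))
        P=np.c_[v[0]+v[3]*np.cos(v[2]+k*np.pi/3),v[1]+v[3]*np.sin(v[2]+k*np.pi/3)]
        return np.r_[(W-P).ravel(),(v[3]-r)*.3]
    best=min((least_squares(res,[.611,-.282,np.radians(t),r]) for t in (-25,-10,0,10,25)),key=lambda o:o.cost)
    return best.x[:2],np.degrees(best.x[2]),best.x[3],np.sqrt(2*best.cost/len(W))
E
python3 - <<'E'
from yaw import *
c=cam('wrist'); f=1.9
for z in (.064,.068):
  print(yawfit(c,(np.array([(318,399),(495,291),(672,381),(654,557)])+.5)/f-.5+[190,60],z))
E
python3 - <<'E'
from yaw import *
# base tongue edge direction check from earlier wrist picture w19-type: print nothing else
c=cam('top','pics/t25.png')
E
```

```text
(array([ 0.61304123, -0.28346366]), np.float64(5.515389032061899), np.float64(0.04473760911998403), np.float64(0.0004578463779063452))
(array([ 0.61267065, -0.28109648]), np.float64(5.5153890561089804), np.float64(0.043664098648421634), np.float64(0.0004359560645919547))
```

View pics/t25.png

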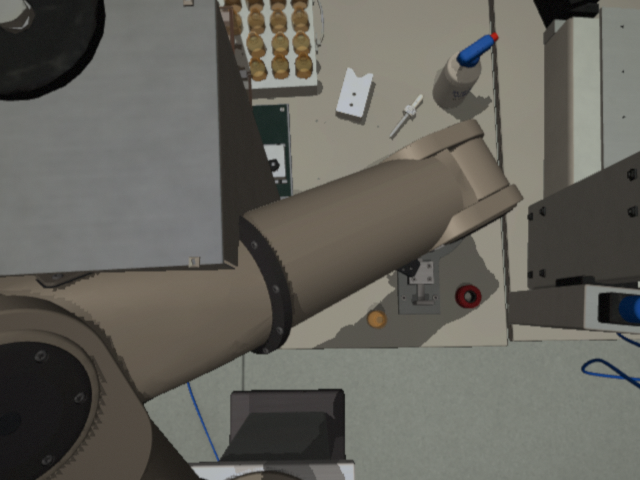

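The fit gives yaw 5.5° with a 0.4 mm residual. I'll push the last 5° or so.

```bash
python3 -m pendant '{"jaw":[0,0,0,0],"delta_pos":[[2.1,0.1,0],[1.6,0.1,0],[1.6,0,0],[0,0,0]],"rot":[[0,0,2],[0,0,1.5],[0,0,1.5],[0,0,0]]}'
python3 - <<'E'
from st import *
c=cam('wrist','pics/w26.png')
overlay(c,.611,-.282,0,np.radians(0),-.18,(190,60,600,360),1.9,"pics/ov26.png")
c=cam('scene'); overlay(c,.611,-.282,0,np.radians(0),-.18,(330,225,460,325),6,'pics/s26.png')
E
```

```text
clock: 21.1
ee_pos: [0.5632, -0.2491, 0.0241]
tool_rot: [-3.133, -0.003, 0.99]
force: [-4.9, -0.7, 3.0]
width: 0.0002
[-0.413  0.83   1.083  1.901 -0.889  1.002  0.505] [ 0.5632 -0.2491  0.0241] [-1.7952e+02 -1.4000e-01  5.6740e+01] 21.1 [-4.9 -0.7  3. ]
r 0.05805021398110103 th 145.44123379635283 fingeraxis 146.7401012251957
```

View pics/ov26.png

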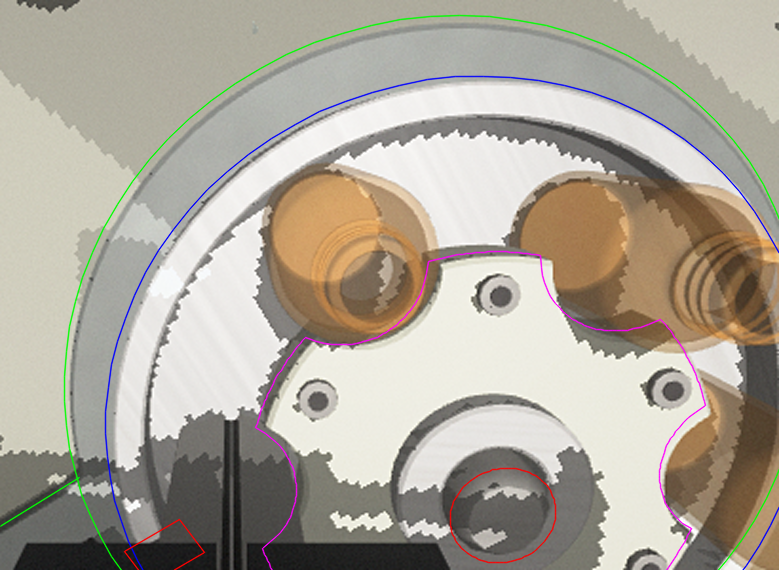

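View pics/s26.png

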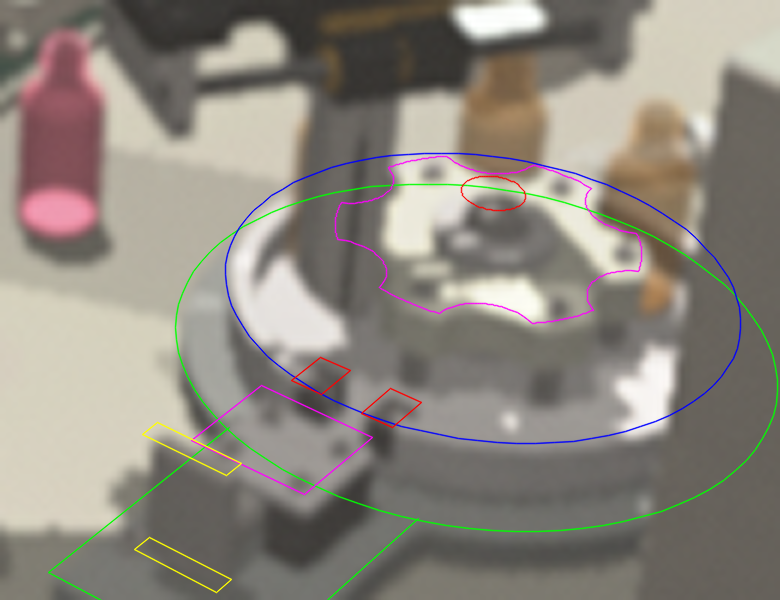

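The scene shows the slot between its cheeks in line with the bar. I'll ease off, lift clear and verify.

```bash
python3 -m pendant '{"jaw":[0,0,0,0,0,0],"delta_pos":[[-2,0,0],[-2,0,0],[0,0,-20],[0,0,-40],[0,0,-40],[0,0,-40]],"rot":[[0,0,-1],[0,0,-1],[0,0,0],[0,0,0],[0,0,0],[0,0,0]]}'
python3 - <<'E'
from st import *
c=cam('wrist','pics/w27.png')
overlay(c,.611,-.282,0,np.radians(0),-.18,(170,60,560,360),2,"pics/ov27.png")
E
```

```text
clock: 21.8
ee_pos: [0.5618, -0.2536, 0.1671]
tool_rot: [-3.134, -0.003, 1.024]
force: [0.8, -0.2, 0.4]
width: 0.0008
[-0.506  0.69   1.261  1.796 -0.707  1.209  0.425] [ 0.5618 -0.2536  0.1671] [-179.57   -0.18   58.68] 21.8 [ 0.8 -0.2  0.4]
r 0.056822534806637987 th 149.9723279570972 fingeraxis 148.68034106446544
```

View pics/ov27.png

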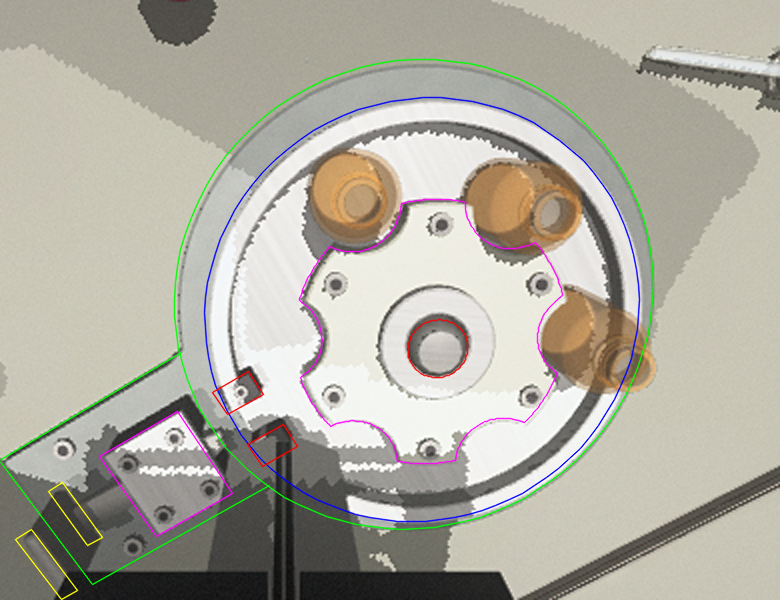

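```bash
python3 - <<'E'
from yaw import *
c=cam('wrist'); f=2
T=lambda L:(np.array(L,float)+.5)/f-.5+[170,60]
print("wheel",yawfit(c,T([(441,225),(541,285),(531,397),(430,449),(334,397),(336,284)])))
# guide screws: on top z=.046 square
W=np.array([w(c,q,.046)[:2] for q in T([(128,464),(175,437),(209,489),(164,515)])]); print(W)
for a,b in ((0,1),(3,2),(3,0),(2,1)): d=W[b]-W[a]; print(np.degrees(np.arctan2(d[1],d[0])))
m=W.mean(0); print("guide centre",m, "line yaw",np.degrees(np.arctan2(-.2822-m[1],.6115-m[0])))
E
```

```text
wheel (array([ 0.61459009, -0.28785261]), np.float64(-1.3177880357526535), np.float64(0.04553495181482937), np.float64(0.0002898314940191796))
[[ 0.47407227 -0.27298201]
 [ 0.49856279 -0.27312907]
 [ 0.49796182 -0.30134817]
 [ 0.47404165 -0.30152948]]
-0.34404953011901984
0.4342862591084078
89.93855735365176
88.77997922405025
guide centre [ 0.48615963 -0.28724718] line yaw 2.3059297196482182
```

The wheel is within about 1.3° (2 mm at the slot), inside the 5 mm capture range, and the base yaw is about 0. Next I turn the tool so the jaw axis lies along the bar and go behind the thumb plate.

```bash
python3 -m pendant '{"jaw":[0,0,0,0,0,0,0,0,0,0],"delta_pos":[[0,0,0],[0,0,0],[0,0,0],[0,0,0],[-5,-33,0],[-5,-33,0],[-6,-33,0],[-6,-33,0],[-6,-33,0],[0,0,0]],"rot":[[0,0,-8],[0,0,-8],[0,0,-8],[0,0,-7.3],[0,0,0],[0,0,0],[0,0,0],[0,0,0],[0,0,0],[0,0,0]]}'
python3 - <<'E'
from st import *
c=cam('wrist','pics/w28.png')
overlay(c,.611,-.282,0,np.radians(0),-.182,(100,60,500,360),2,"pics/ov28.png")
cam('top','pics/t28.png')
E
```

```text
clock: 22.9
ee_pos: [0.3933, -0.282, 0.1652]
tool_rot: [-3.137, -0.01, 1.567]
force: [1.0, 0.1, 0.1]
width: 0.0004
[-0.574  0.354  1.319  2.08  -0.411  1.019  0.953] [ 0.3933 -0.282   0.1652] [-179.75   -0.55   89.75] 22.9 [1.  0.1 0.1]
r 0.21773802303094744 th 180.0062698878064 fingeraxis 179.75480894464332
```

View pics/ov28.png

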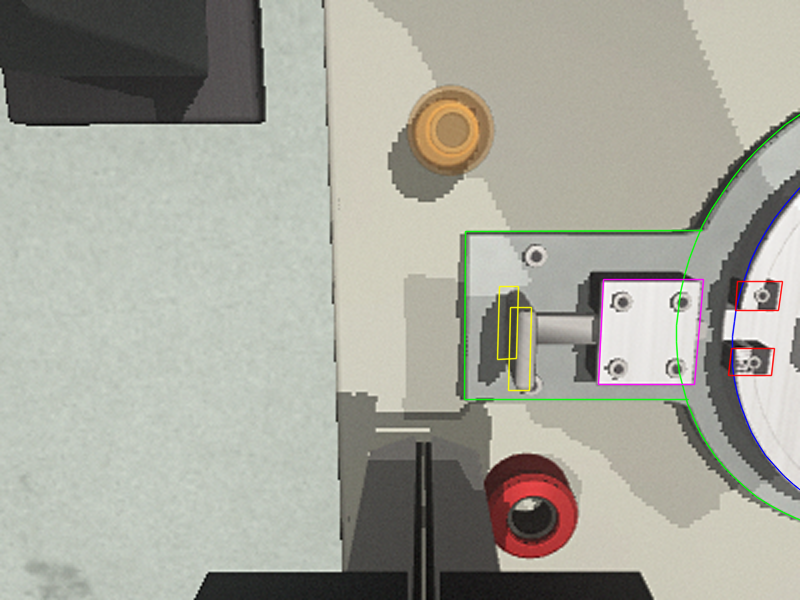

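View pics/t28.png

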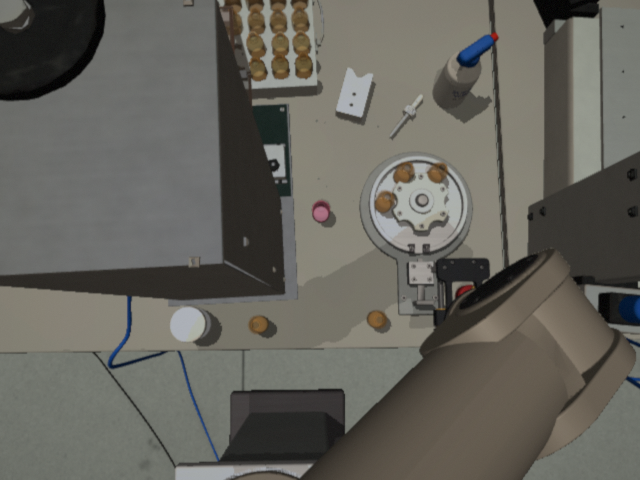

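The slot now faces the bar exactly, with the cheeks on either side of the bar line. The wrist link in the top view hangs near the right-hand post, so I'll check the clearance before descending.

```bash
python3 - <<'E'
from fit import *
cam('scene','pics/s28.png')
E
```

```text
(no output)
```

View pics/s28.png

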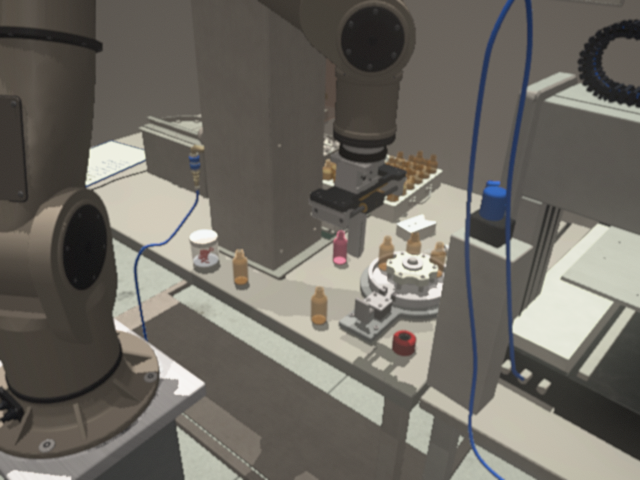

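The wrist is well clear of the post. I'll descend behind the plate.

```bash
python3 -m pendant '{"jaw":[0,0,0,0,0,0],"delta_pos":[[0,0,30],[0,0,30],[0,0,30],[0,0,30],[0,0,20],[0,0,0]],"rot":[[0,0,0],[0,0,0],[0,0,0],[0,0,0],[0,0,0],[0,0,0]]}'
python3 - <<'E'
from st import *
c=cam('wrist','pics/w29.png'); 
c=cam('scene'); crop(c,310,230,440,330,6,'pics/s29.png')
E
```

```text
clock: 23.65
ee_pos: [0.3956, -0.28, 0.0229]
tool_rot: [-3.133, -0.007, 1.571]
force: [0.1, 0.2, 0.6]
width: 0.0004
[-0.276  0.548  0.975  2.189 -0.679  0.758  1.159] [ 0.3956 -0.28    0.0229] [-179.49   -0.43   90.02] 23.65 [0.1 0.2 0.6]
r 0.21545817412398832 th 179.4559043562924 fingeraxis 180.01862210345183
```

View pics/w29.png

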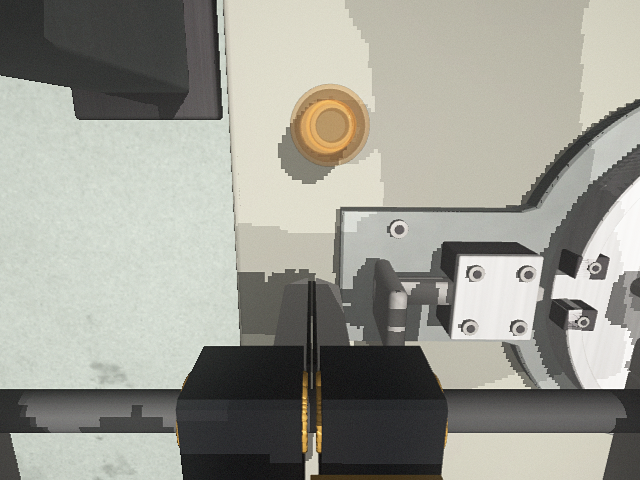

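View pics/s29.png

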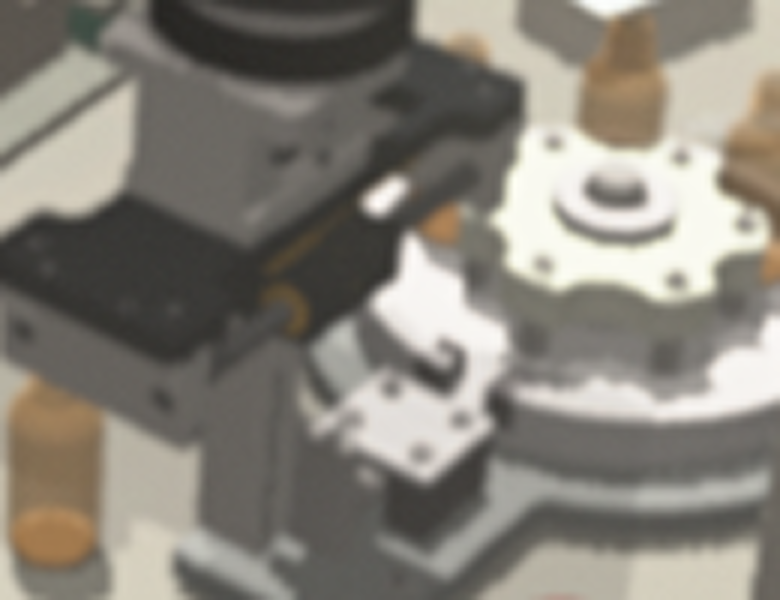

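The fingertip stands behind the plate and is centred. I'll push +x gently along tool +y.

```bash
python3 -m pendant '{"jaw":[0,0,0,0,0,0],"delta_pos":[[0,4,0],[0,4,0],[0,4,0],[0,4,0],[0,3,0],[0,3,0]],"rot":[[0,0,0],[0,0,0],[0,0,0],[0,0,0],[0,0,0],[0,0,0]]}'
python3 - <<'E'
from st import *
c=cam('wrist','pics/w30.png'); 
E
```

```text
clock: 24.35
ee_pos: [0.4183, -0.2803, 0.0247]
tool_rot: [-3.136, -0.007, 1.571]
force: [-1.6, 0.6, 1.0]
width: 0.0005
[-0.28   0.569  0.966  2.15  -0.687  0.779  1.137] [ 0.4183 -0.2803  0.0247] [-179.67   -0.4    90.01] 24.35 [-1.6  0.6  1. ]
r 0.19275528784835216 th 179.48243445706157 fingeraxis 180.00778579778296
```

View pics/w30.png

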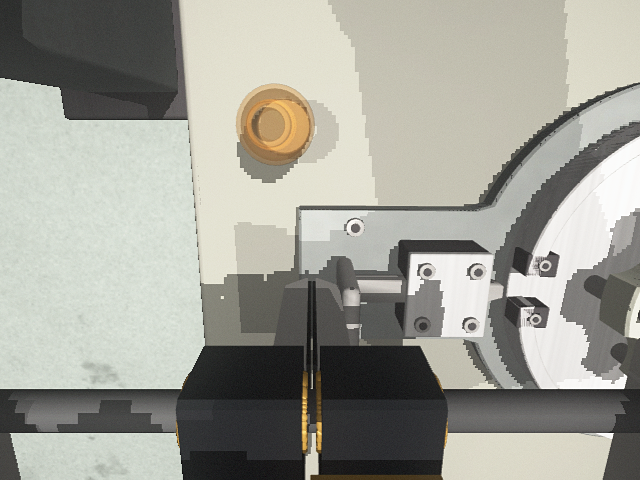

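Contact is at about 2 N and the nose points straight between the cheeks. I'll push on in 3 mm steps.

```bash
python3 -m pendant '{"jaw":[0,0,0,0],"delta_pos":[[0,3,0],[0,3,0],[0,3,0],[0,3,0]],"rot":[[0,0,0],[0,0,0],[0,0,0],[0,0,0]]}'
python3 -m pendant '{"jaw":[0,0],"delta_pos":[[0,2,0],[0,2,0]],"rot":[[0,0,0],[0,0,0]]}'
python3 - <<'E'
from st import *
c=cam('wrist','pics/w31.png'); 
E
```

```text
clock: 24.8
ee_pos: [0.4304, -0.2804, 0.0246]
tool_rot: [-3.136, -0.007, 1.571]
force: [-2.5, 0.6, 1.6]
width: 0.0007
clock: 25.0
ee_pos: [0.4344, -0.2804, 0.0246]
tool_rot: [-3.136, -0.007, 1.571]
force: [-1.9, 0.3, 1.7]
width: 0.0002
[-0.28   0.588  0.958  2.121 -0.694  0.794  1.121] [ 0.4344 -0.2804  0.0246] [-179.69   -0.38   90.  ] 25.0 [-1.9  0.3  1.7]
r 0.17660574891192407 th 179.48544064393877 fingeraxis 180.0041971754792
```

View pics/w31.png

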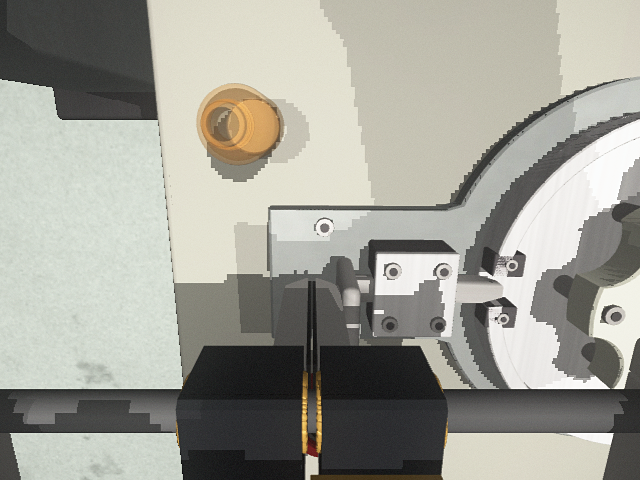

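The nose is entering the slot at about 2 N without butting. I'll continue until the plate meets the guide.

```bash
python3 -m pendant '{"jaw":[0,0,0],"delta_pos":[[0,3,0],[0,3,0],[0,2,0]],"rot":[[0,0,0],[0,0,0],[0,0,0]]}'
python3 -m pendant '{"jaw":[0,0],"delta_pos":[[0,2,0],[0,2,0]],"rot":[[0,0,0],[0,0,0]]}'
python3 -m pendant '{"jaw":[0],"delta_pos":[[0,1,0]],"rot":[[0,0,0]]}'
python3 - <<'E'
from st import *
c=cam('wrist','pics/w32.png'); crop(c,250,200,510,380,3,'pics/w32c.png')
E
```

```text
clock: 25.35
ee_pos: [0.4426, -0.2804, 0.0246]
tool_rot: [-3.136, -0.007, 1.571]
force: [-2.0, 0.5, 1.4]
width: 0.0007
clock: 25.55
ee_pos: [0.4446, -0.2804, 0.0244]
tool_rot: [-3.134, -0.007, 1.57]
force: [-20.5, 0.4, 17.8]
width: 0.0009
clock: 25.65
ee_pos: [0.4446, -0.2804, 0.0243]
tool_rot: [-3.133, -0.008, 1.57]
force: [-23.0, 0.5, 19.2]
width: 0.0004
[-0.28   0.603  0.953  2.099 -0.697  0.808  1.108] [ 0.4446 -0.2804  0.0243] [-179.49   -0.46   89.93] 25.65 [-23.    0.5  19.2]
r 0.16645409567052286 th 179.4491362090112 fingeraxis 179.93028878318768
```

View pics/w32c.png

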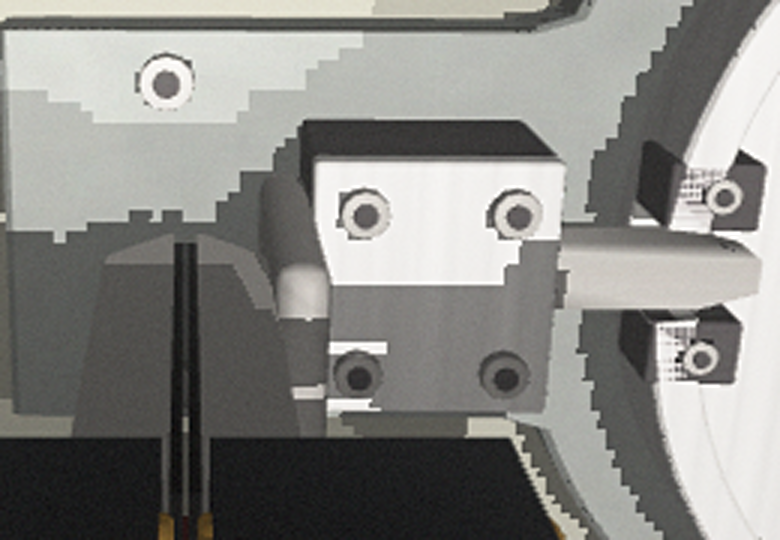

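It has stopped hard at TCP x = 0.4446, which is the home position I predicted. The plate is against the guide and the nose is through the slot. I'll back off, lift and verify.

```bash
python3 -m pendant '{"jaw":[0,0,0,0,0,0,0,0],"delta_pos":[[0,-5,0],[0,-10,0],[0,-15,0],[0,0,-30],[0,0,-40],[0,0,-40],[0,-20,-30],[0,0,0]],"rot":[[0,0,0],[0,0,0],[0,0,0],[0,0,0],[0,0,0],[0,0,0],[0,0,0],[0,0,0]]}'
python3 - <<'E'
from st import *
c=cam('wrist','pics/w33.png'); overlay(c,.611,-.282,0,0,-.15,(180,60,560,340),2,'pics/ov33.png')
c=cam('top'); crop(c,300,130,520,340,3.5,'pics/t33.png' if False else 'pics/t33.png')
c=cam('scene','pics/s33.png'); crop(c,310,210,460,330,5,'pics/s33c.png')
E
```

```text
clock: 26.5
ee_pos: [0.3969, -0.2822, 0.1671]
tool_rot: [-3.14, -0.008, 1.569]
force: [0.5, -0.0, -0.3]
width: 0.0005
[-0.569  0.342  1.302  2.075 -0.396  1.016  0.936] [ 0.3969 -0.2822  0.1671] [-179.93   -0.45   89.92] 26.5 [ 0.5 -0.  -0.3]
r 0.21414679374469422 th 180.04044503112408 fingeraxis 179.92216635523872
```

View pics/ov33.png

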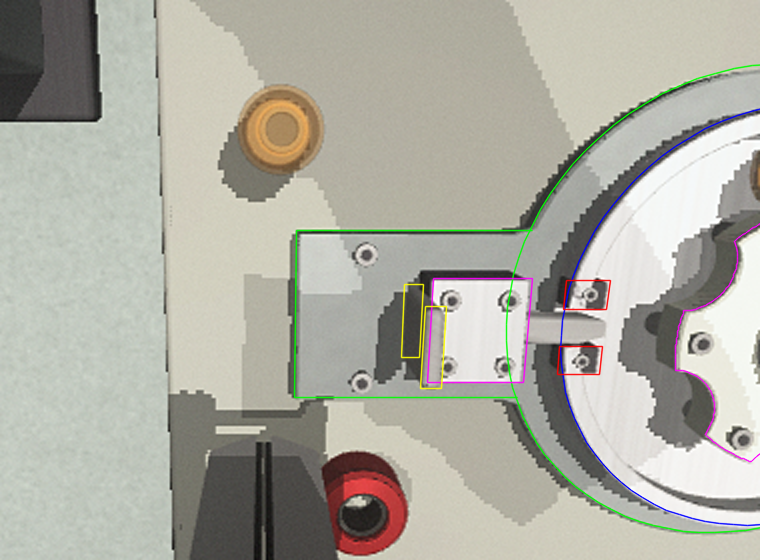

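View pics/t33.png

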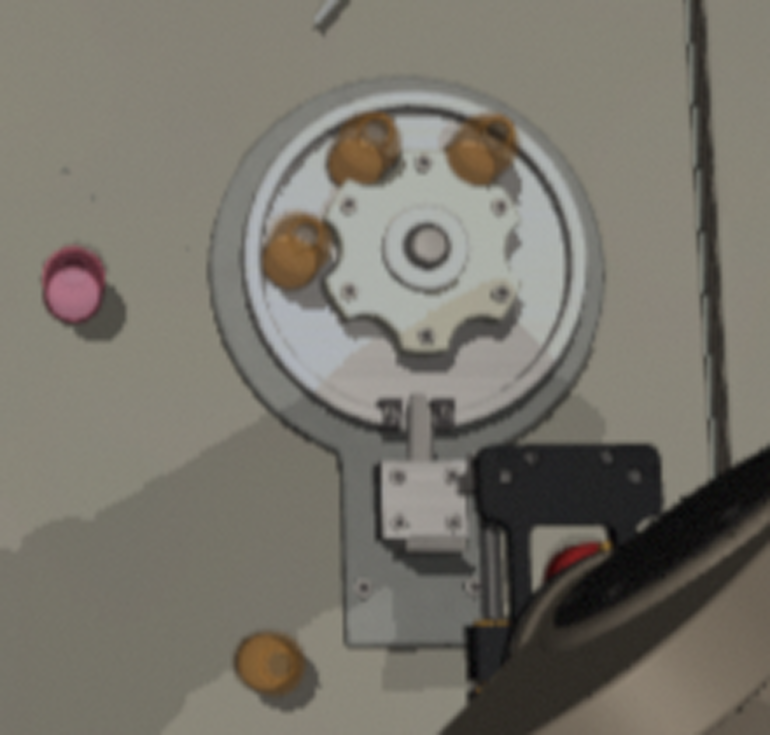

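View pics/s33c.png

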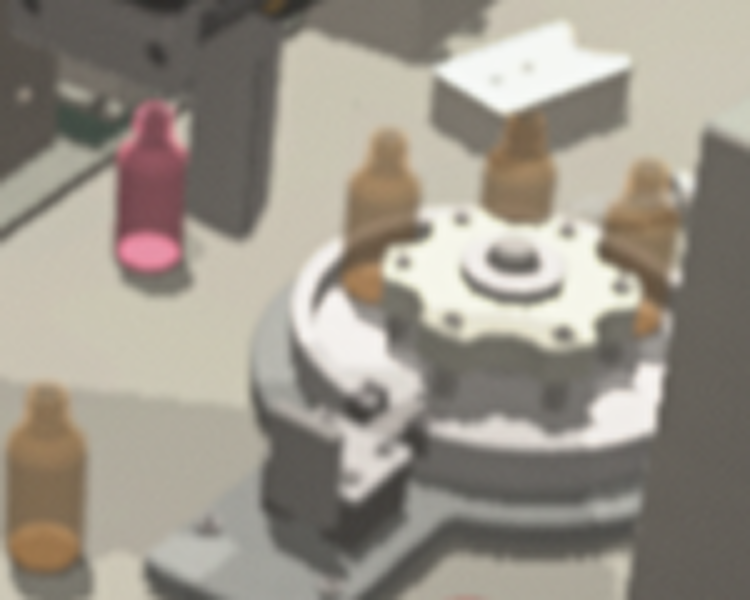

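The checks agree. The bar overlay at the home position (-0.150) matches, with the plate against the guide and the nose through the slot. The three bottles stand in their pockets, the bystanders are in place, and the robot is clear. I'll hand in.

```bash
python3 -c "
from rig import ticket
print(ticket.finish_job())"
```

```text
the job is handed in; nothing more can be done
None
```

The bottle wheel is locked. I pushed it about 60° round with the closed fingertip until the slot faced the bar. Then I pushed the thumb plate until the bar was home, and handed in at about 26.6 s of the 64 s allowed.

**Last checks**
- **Bar:** The bar slid in at about 2 N and never butted on the rim. It stopped dead where I expected home, at TCP x = 0.4446, with the force rising to about 23 N. The final pictures show the plate against the guide and the nose through the slot.
- **Bottles and bystanders:** All three bottles stand in their pockets. Bottle_09, the chuck and the pink look-alike are where they were, and nothing touches the robot. Bottle_13 and the parts jar last showed unmoved in the wide top view before the bar push, and the arm did not go near them after that.

**What went wrong on the way**
- **Tip position:** The real fingertip ended about 17 mm above the reported TCP. My first passes therefore skimmed over the star plate without turning the wheel.
- **Tilted bottle:** On the first pass I tilted bottle_08 by about 14°. It stood upright again when I backed off.
- **Force spike:** On a later try the tip pressed down, probably on the star plate's edge, and the wrist force vector peaked at about 105 N (98 N of it vertical), just under the 120 N limit. I lifted at once.
- **Yaw readings:** Before locking, the numeric fit read the wheel about 1.3° off line while the overlay read about 0°. Both were inside the 5 mm capture range.

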